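# Open the air cock with its key from the key rail

### The arm

A 6-joint arm with a two-finger parallel gripper is mounted at the origin on a cart in front of the work surface, level with it; the furniture and walls round the work are solid. World frame = base frame: x ahead of the robot, y to its left, z up, the work surface at z = 0. Lengths are in mm, angles in rad, forces in N, time in s.
With the tool pointing down it reaches from about 225 to 725 mm from the base axis. Payload 3.1 kg.
Tool frame: the origin (TCP) lies midway between the tips of the shut fingers; the grasp point (between the pads) lies 19 mm behind it; y points along the fingers, z is the direction in which the jaws open and shut, and the axes are right-handed (so a half turn about y gives the same grasp; the last joint's range is limited). The gripper opens to 85 mm and grips with 20 to 120 N. Pads are 22 mm wide; open, the fingers measure 114 mm over their backs; the gripper's body (76 mm by 85 mm) begins 54 mm behind the grasp point. The pads swing forward as they close: fully open they stand 13 mm farther back than shut.
Start: joints at [1.168, 0.048, 0.099, 1.622, 0, 1.443], TCP at [142.468, 505.292, 231.312] pointing down, gripper open.
Joint ranges: [-2.91, 2.91], [-0.99, 1.94], [-1.21, 1.42], [-2.12, 2.29], [-1.49, 1.47], [-3.14, 3.14]. Speed limits (rad/s): [2.79, 2.79, 3.14, 3.14, 3.14, 3.14].

### API

Orientations are given as a unit quaternion [w, x, y, z].
In Python, from workcell import state, get_image, ticket gives the robot as it stands. The module is installed in compiled form; this text tells all that it offers.
- The arm moves only by the tool arm_command, never from a script. Its argument "increments" is a list of rows, each a list of 3 entries, a list of its own where there are three numbers: the opening, from 0 (shut) to 1 (fully open), then the shift along the world's x, y, z in cm, then the turn, a rotation vector about the world's x, y, z in rad. A call has 1 to 20 rows; each row is the pose to reach, as a shift and turn from the pose commanded when the call began; what a row does not reach only later rows make up. A row lasts 1/10 s, in which the tool goes at most 50 mm and 8.59 degrees, less where a joint would pass 70% of its speed; a pose out of reach is approached as far as the arm can. A call with a gripper value outside its range is refused whole. The fingers move at their own pace and stop on an object; the grip force is fixed at half the most. Time passes only in rows, so rows that repeat a pose let the fingers close. It gives the time, the measured TCP pose, the force and the opening at its end, in the units of the state.
- state(): the state, without advancing time (a new reading comes with each control period).
- get_image(name): name is "scene" or "top" or "wrist"; returns a dict with "pixels" (400x640x3 uint8, blue, green, red), "range_z" (400x640 float32, mm along the optical axis (not along the pixel's ray), 0 where there is no reading), "mtx" (3x3 intrinsics, pixels), "rvec" (rotation vector, rad) and "tvec" (3), from world to camera coordinates, as OpenCV has them. Camera axes: x right, y down, z forward; pixel columns grow to the right and rows downward; lengths in mm; the calibration is good to about 2 mm. A picture is of the moment at which its call begins.
- ticket.job_done(): hands the job in, once; it reports no verdict.
The state is a dict: "clock": time; "joint_positions": joint angles; "joint_velocities": joint speeds; "tau": joint torques, N m; "position": TCP position; "orientation": TCP orientation; "force": force on the tool from outside, world axes, zero at the start; "moment": the same for the moment, N m; "gripper_width": finger opening in mm.
Only numpy, scipy, OpenCV 4.12 (cv2) and the standard library are available. Lean on these libraries where they do the work, as an engineer would, in place of code of your own. Each camera call takes 0.05 s, during which the arm holds its last target.

### The job

Open the brass air cock fully with its own key, the longest of the three hanging on the key rail. Unhook that key and carry it clear, lay it flat on the free bench top and let go, then take a fresh grip on its handle, push it right down over the cock's square spindle, turn anticlockwise (seen from above) as far as it goes, and leave it sitting there. Turn the cock only with the key, leave the other two keys on their hooks and do not knock or shift the bottles, jar, vial and weight.

Things in the scene. Friction and masses are not known exactly. Their poses are not given: they have to be found in the camera images.
- cock_key: The cock's key, longest of three flat steel keys, 153 mm long, heads 20 thick, both faces alike. Origin: centre of the 13.8 mm square hole through its round head (34 mm across; hole sides along x, y; axis z). x runs up the straight handle (16 mm wide along y, 9 thick) to the centre of its hanging eye, 120 mm away (32 mm across, 22 mm hole). Starts hanging on any of the hooks, x up. 0.15 to 0.22 kg. Flat on the bench: origin 10 mm up.
- medium_key: Middle key, does not fit the cock: 124 mm long, heads 20 thick, both faces alike. Origin: centre of the 10 mm square hole through its round head (27 mm across; hole sides along x, y; axis z). x runs up the straight handle (16 mm wide along y, 9 thick) to the centre of its hanging eye, 94 mm away (32 mm across, 22 mm hole). Starts hanging on any of the hooks, x up.
- short_key: Shortest key, does not fit the cock: 102 mm long, heads 20 thick, both faces alike. Origin: centre of the 8 mm square hole through its round head (23 mm across; hole sides along x, y; axis z). x runs up the straight handle (16 mm wide along y, 9 thick) to the centre of its hanging eye, 74 mm away (32 mm across, 22 mm hole). Starts hanging on any of the hooks, x up.
- key_rail: Fixed rail, turned side-on so that its front looks to the left (+y): base 85x226x8 mm, two posts, level bar. Origin on the bench under the bar, z up, front -x. Steel hooks at y = -75, 0, 75 mm: 6 mm rods, axis 215 mm up, from the bar (x = -10) to x = -62 mm, where the tip turns up, ending 8 mm above the rod's top. Keys hang near x = -42 mm, open space behind. To come off a key is lifted 8 to 15 mm, then drawn forward over the tip.
- cock: Brass plug cock on a fixed base plate 85x110x6 mm. Origin on the bench under the spindle, z up, pipe along y (axis 38 mm up, 27 mm thick). The -y end is a hose nipple reaching out 90 mm; at y = +85 mm a pressure gauge stands on the pipe (disc 45 mm across, 24 thick, facing -x, 74 to 120 mm up) and blocks a key handle pointing that way.
- seat (a point): Centre of the flat top of the cock's gland nut (29 mm across), 64 mm above the bench on the spindle's axis; axes as the cock's. The square spindle stands 32 mm up from here: 12 mm square, its top 8 mm tapering to 5.6 mm. A key is fully down when its lower face rests on the nut (key origin 10 mm above this point).
- spindle (a joint): Spindle angle about the vertical, rad: 0 shut, growing anticlockwise seen from above to a stop at 1.57 (quarter turn, fully open). At angle a the square's sides are turned by a from the cock's x and y axes. It stays where left, turns at about 0.2 N m, and starts cracked open by 0.2 to 0.5. A key on it has about 0.15 rad of play either way and may sag a little.
- gas_rig: Fixed steel air rig at the back left: keep clear. Origin under its middle; axes as the world's; it fills x -55 to 60, y -140 to 115 mm, 492 mm high. To its right in the same frame stand two stacked controller boxes, also to be kept clear: the lower fills x > 15, y -396 to -125 mm up to 204 mm high, the upper x > 68, y -325 to -114 mm from there up to 425 mm.
- amber_bottle: Brown glass bottle, 56 mm thick, 114 mm tall, standing behind the cock. Origin under its centre.
- jar: White plastic jar with green lid, 52 mm thick, 67 mm tall, beyond the gauge. Origin under its centre.
- vial: Glass vial with black cap, 27 mm thick, 56 mm tall, standing on the bench between rail and cock, near the front edge. Origin under its centre.
- weight: Brass knob weight, 25 mm thick, 30 mm tall, on the bench at the right, near its front edge. Origin under its centre.
- wash_bottle: White wash bottle with red spout, 65 x 78 mm, 175 mm tall, at the left of the bench. Origin under its centre.

How it is judged:
By the outcome, as a careful person would: the job done as asked, in the order asked, and still so for the second after the job is handed in, with the robot touching nothing.
It also fails if it takes over 72 s, if anything falls off the work surface, if the arm or the gripper's body presses on something with over 40 N, if the wrist force passes 120 N, or if a joint passes its speed limit or range.

## Working session

There is one attempt and no reset: what is moved stays moved. The work goes in short steps, Python scripts to look and compute and a tool call to move; the robot and the scene stay as the last step left them, time stands still between calls to the robot, and variables do not carry over. Pictures are saved under pics/ and viewed, and the job is handed in when it is done.

Besides the shell and the picture viewer there is one more tool, called after ">>>" as a command line: name --argument value ..., lists and objects as JSON in quotes. arm_command: Moves the arm, as the interface text tells. Its arguments: {"type":"object","properties":{"increments":{"type":"array","items":{"type":"array"}}},"required":["increments"]}

```bash
mkdir -p pics
cat > h.py <<'E'
import numpy as np, cv2
from workcell import state, get_image, ticket
def grab(n,tag):
    d=get_image(n); cv2.imwrite(f'pics/{tag}.png',d['pixels']); np.savez(f'pics/{tag}.npz',**d); return d
def load(tag): return dict(np.load(f'pics/{tag}.npz'))
def pts(d):
    R=cv2.Rodrigues(d['rvec'])[0]; t=np.ravel(d['tvec']); z=d['range_z'].astype(float)
    v,u=np.mgrid[:z.shape[0],:z.shape[1]]
    K=d['mtx']; P=np.stack([(u-K[0,2])/K[0,0]*z,(v-K[1,2])/K[1,1]*z,z],-1)
    W=(P-t)@R; W[z==0]=np.nan; return W
def ray(d,u,v,h=None):
    R=cv2.Rodrigues(d['rvec'])[0]; t=np.ravel(d['tvec']); K=d['mtx']
    c=-R.T@t; r=R.T@np.array([(u-K[0,2])/K[0,0],(v-K[1,2])/K[1,1],1.])
    return c,r
def plane(d,u,v,h,ax=2):
    c,r=ray(d,u,v); return c+r*(h-c[ax])/r[ax]
def proj(d,p):
    return cv2.projectPoints(np.array(p,float).reshape(-1,1,3),d['rvec'],d['tvec'],d['mtx'],None)[0].reshape(-1,2)
E
python3 - <<'E'
from h import *
for n in ['scene','top','wrist']:
    d=grab(n,n+'0'); c,r=ray(d,320,200); print(n,c.round(),r.round(2),d['mtx'][0,0])
s=state(); print(s)
E
```

```text
scene [-121. -527.  912.] [ 0.57  0.49 -0.66] 370.33777556499035
top [ 367.   91. 1529.] [ 0.14  0.01 -0.99] 428.9834777188878
wrist [ 66. 526. 374.] [ 0.3  -0.09 -0.95] 353.0607893239963
{'clock': 0.15, 'joint_positions': array([1.16820284e+00, 4.86192226e-02, 9.79400276e-02, 1.62201654e+00,
       2.89015381e-07, 1.44300637e+00]), 'joint_velocities': array([ 0.0011686 , -0.00092166,  0.00535981, -0.00126169, -0.00180586,
        0.00054843]), 'tau': array([ 1.09853430e-03, -3.39260530e+01,  3.20423698e+01,  1.53538410e-02,
       -1.47877481e-04, -2.62441056e-06]), 'position': array([142.27723526, 504.84697873, 230.35712477]), 'orientation': array([-0.6997941 ,  0.70109018, -0.09702836,  0.09667615]), 'force': array([-0.637318  ,  0.66176132, -0.4081268 ]), 'moment': array([ 0.02557197,  0.03679016, -0.02954607]), 'gripper_width': 85.60406507954035}
```

View pics/scene0.png

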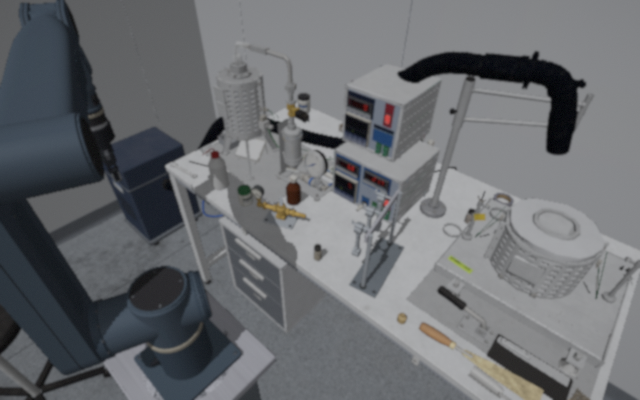

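View pics/top0.png

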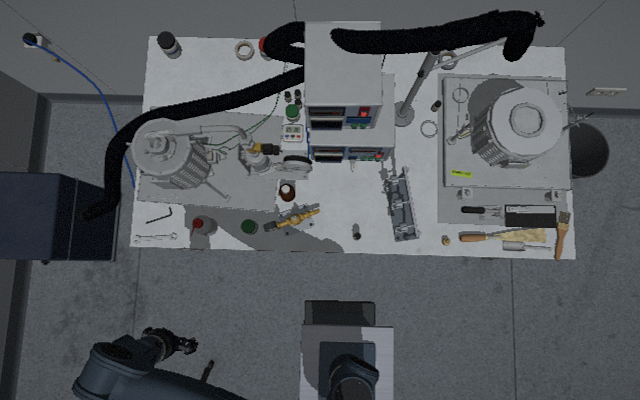

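View pics/wrist0.png

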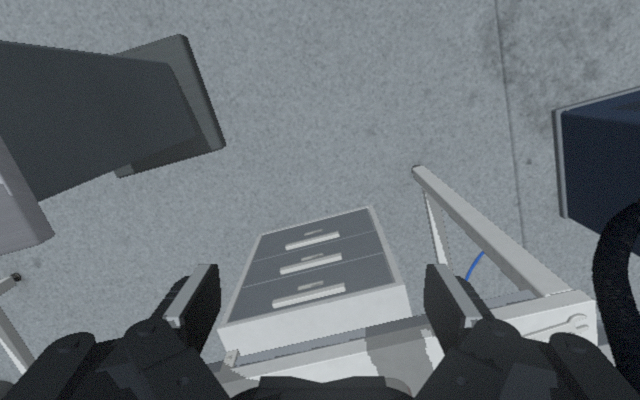

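The scene view shows the rail at about (370,245) and the cock at (285,210). In the top view the rail is at (402,205) and the cock at (297,218). I'll enlarge those areas.

Run:
```python
from h import *
d=load('scene0'); a=cv2.resize(d['pixels'][150:310,220:430],None,fx=3.8,fy=3.8,interpolation=cv2.INTER_CUBIC); cv2.imwrite('pics/s0z.png',a[:600,:798])
e=load('top0'); a=cv2.resize(e['pixels'][140:260,240:430],None,fx=4.2,fy=4.2,interpolation=cv2.INTER_CUBIC); cv2.imwrite('pics/t0z.png',a)
for p in [(297,218),(402,205)]: print(plane(e,*p,0))
W=pts(e)
for (u,v) in [(297,218),(300,215),(287,192),(248,227),(356,235),(445,240),(200,225),(402,237),(390,170),(415,237)]: print(u,v,W[v,u].round())
```

```text
[517.77281353 188.12954953   0.        ]
[ 576.06680417 -187.13349825    0.        ]
297 218 [510. 183.  77.]
300 215 [524. 175.  50.]
287 192 [593. 218. 110.]
248 227 [475. 350.  67.]
356 235 [460. -20.  58.]
445 240 [ 455. -337.   13.]
200 225 [470. 488. 156.]
402 237 [ 461. -187.    2.]
390 170 [ 703. -143.    2.]
415 237 [ 462. -232.   11.]
```

View pics/s0z.png

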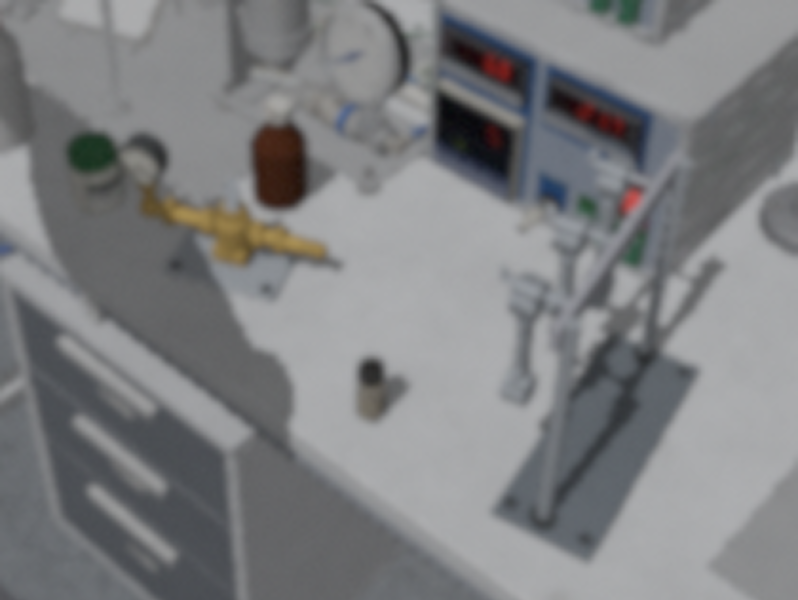

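View pics/t0z.png

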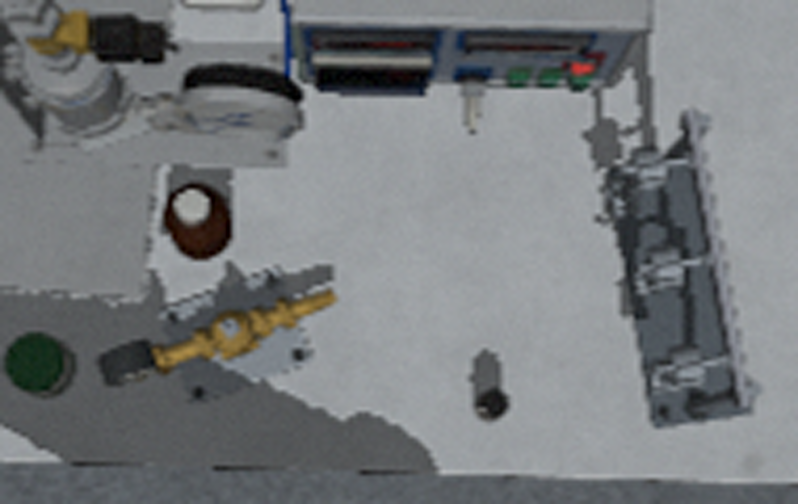

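The zoomed view shows the rail (turned a few degrees), with a long key on the nearest visible hook at (525,350), and the cock's pipe along (150,350)-(330,300). Next I'll take rough poses from the depth image.

Run:
```python
from h import *
e=load('top0'); W=pts(e); 
reg=np.zeros(W.shape[:2],bool); reg[150:250,375:425]=1
X=W[reg]; X=X[np.isfinite(X).all(1)]
b=X[(X[:,2]>205)&(X[:,2]<235)]; print('bar/hook pts',len(b)); 
for lo,hi in [(150,205),(205,235)]:
    b=X[(X[:,2]>lo)&(X[:,2]<hi)]; print(lo,hi); print(b[np.argsort(b[:,0])].round()[::max(1,len(b)//40)])
b=X[(X[:,2]>4)&(X[:,2]<14)]; print('base',len(b),cv2.minAreaRect(b[:,:2].astype(np.float32)))
# scene depth
d=load('scene0'); V=pts(d); hsv=cv2.cvtColor(d['pixels'],cv2.COLOR_BGR2HSV)
hs=cv2.cvtColor(e['pixels'],cv2.COLOR_BGR2HSV)
m=(hs[...,0]>12)&(hs[...,0]<32)&(hs[...,1]>90); m[:, :260]=0; m[:,330:]=0; m[:195]=0;m[235:]=0
B=W[m]; B=B[np.isfinite(B).all(1)]; print('brass',len(B)); c=B[:,:2].mean(0); u,s,vt=np.linalg.svd(B[:,:2]-c); print(c,vt[0], B[np.argsort(-B[:,2])][:8].round()); pr=(B[:,:2]-c)@vt[0]; print(pr.min(),pr.max())
```

```text
bar/hook pts 583
150 205
[[ 459. -196.  161.]
 [ 459. -195.  151.]
 [ 462. -194.  157.]
 [ 465. -194.  157.]
 [ 468. -145.  198.]
 [ 471. -146.  196.]
 [ 473. -145.  201.]
 [ 474. -150.  153.]
 [ 476. -148.  163.]
 [ 477. -145.  198.]
 [ 483. -141.  203.]
 [ 483. -144.  202.]
 [ 486. -145.  196.]
 [ 503. -182.  201.]
 [ 542. -129.  199.]
 [ 545. -129.  200.]
 [ 548. -133.  154.]
 [ 548. -129.  199.]
 [ 551. -133.  157.]
 [ 553. -132.  161.]
 [ 558. -129.  199.]
 [ 558. -126.  199.]
 [ 561. -126.  199.]
 [ 561. -129.  197.]
 [ 563. -125.  204.]
 [ 586. -165.  204.]
 [ 602. -162.  203.]
 [ 618. -116.  200.]
 [ 620. -123.  152.]
 [ 620. -127.  152.]
 [ 621. -122.  164.]
 [ 622. -117.  195.]
 [ 623. -120.  153.]
 [ 625. -117.  194.]
 [ 629. -119.  158.]
 [ 632. -119.  158.]
 [ 633. -115.  202.]
 [ 633. -112.  201.]
 [ 636. -115.  204.]
 [ 636. -112.  201.]
 [ 640. -113.  200.]
 [ 653. -153.  204.]
 [ 654. -162.  153.]
 [ 656. -161.  158.]
 [ 657. -159.  154.]
 [ 657. -159.  169.]
 [ 658. -157.  165.]
 [ 664. -158.  155.]
 [ 726.  -70.  151.]
 [ 726.  -66.  187.]
 [ 726.  -83.  150.]
 [ 7
[... 938 characters left out ...]
178.  220.]
 [ 574. -167.  226.]
 [ 586. -170.  230.]
 [ 596. -164.  225.]
 [ 608. -162.  208.]
 [ 614. -161.  227.]
 [ 617. -164.  225.]
 [ 621. -131.  220.]
 [ 624. -158.  225.]
 [ 627. -116.  219.]
 [ 630. -158.  227.]
 [ 632. -157.  229.]
 [ 636. -131.  223.]
 [ 640. -116.  217.]
 [ 648. -154.  228.]
 [ 657. -154.  231.]
 [ 662. -165.  224.]]
base 1144 ((597.8804321289062, -178.53125), (361.64862060546875, 178.94419860839844), 0.7730944156646729)
brass 248
[511.33800981 188.15628543] [ 0.38366089 -0.92347405] [[488. 250. 108.]
 [485. 250. 106.]
 [482. 251. 103.]
 [479. 247. 103.]
 [482. 247. 102.]
 [476. 247. 101.]
 [519. 190.  88.]
 [510. 183.  77.]]
-70.49824182212225 83.58594586088205
```

```bash
cat >> h.py <<'E'
from scipy.spatial.transform import Rotation as Ro
def Rcur():
    w,x,y,z=state()['orientation']; return Ro.from_quat([x,y,z,w])
def Rtool(y,z):
    y=np.array(y,float);y/=np.linalg.norm(y); z=np.array(z,float); z-=y*(y@z); z/=np.linalg.norm(z)
    return Ro.from_matrix(np.stack([np.cross(y,z),y,z],1))
def rel(T,cmd=None): return ((T*(cmd or Rcur()).inv()).as_rotvec()).round(3)
def tgt(az,down,flip=1):
    # az: rail yaw. approach dir tilted 'down' rad below horizontal, jaw along rail y
    ry=np.array([np.cos(az),np.sin(az),0]); a=np.array([np.sin(az),-np.cos(az),0])
    return Rtool(a*np.cos(down)+np.array([0,0,-np.sin(down)]), flip*ry)
E
python3 - <<'E'
from h import *
T=tgt(.18,.5); print(rel(T),T.as_matrix().round(2), state()['position'])
E
```

```text
[-0.83  -0.757 -1.002] [[ 0.09  0.16  0.98]
 [-0.47 -0.86  0.18]
 [ 0.88 -0.48 -0.  ]] [142.27723526 504.84697873 230.35712477]
```

>>> arm_command --increments '[[0.6, [5, -5, 4], [-0.1, -0.1, -0.12]], [0.6, [10, -15, 5], [-0.3, -0.27, -0.36]], [0.6, [20, -28, 5], [-0.5, -0.45, -0.6]], [0.6, [20, -28, 5], [-0.5, -0.45, -0.6]], [0.6, [20, -28, 5], [-0.5, -0.45, -0.6]], [0.6, [38, -45, 1], [-0.83, -0.757, -1.0]], [0.6, [38, -45, 1], [-0.83, -0.757, -1.0]], [0.6, [38, -45, 1], [-0.83, -0.757, -1.0]], [0.6, [38, -45, 1], [-0.83, -0.757, -1.0]], [0.6, [38, -45, 1], [-0.83, -0.757, -1.0]], [0.6, [38, -45, 1], [-0.83, -0.757, -1.0]], [0.6, [38, -45, 1], [-0.83, -0.757, -1.0]], [0.6, [38, -45, 1], [-0.83, -0.757, -1.0]]]'

```text
clock: 1.45
position: [524.1, 50.6, 239.8]
orientation: [-0.234, 0.698, -0.114, 0.667]
force: [-1.2, -0.3, 0.5]
gripper_width: 51.3
```

Run:
```python
from h import *
d=grab('wrist','w1'); s=state(); print(s['clock'],s['joint_positions'].round(3),s['position'].round(1),rel(tgt(.18,.5)),s['gripper_width'])
```

```text
1.5 [ 0.484  0.346  0.104  1.835 -0.991  2.154] [522.8  52.4 240.2] [ 0.    -0.001  0.003] 51.43579444685398
```

View pics/w1.png

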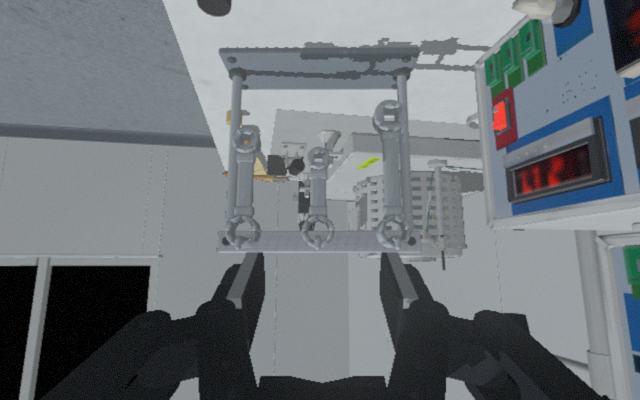

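The wrist view is upside down. It shows three keys: left (245,140-230), middle (318,155-230), and the longest on the right, with its head at (387,115) and eye at (393,232). The longest hangs on the far hook. Next I'll measure it.

Run:
```python
from h import *
d=load('w1'); W=pts(d)
for v in range(98,250,8):
    row=W[v,365:425]; ok=np.isfinite(row).all(1)&(abs(row[:,1]+115)<25)&(row[:,0]<670)
    r=row[ok]
    if len(r): print(v, np.where(ok)[0].min()+365,np.where(ok)[0].max()+365, r.mean(0).round(1), (r[:,0].min()).round(1),(r[:,0].max()).round(1), 'med y',np.median(r[:,1]).round(1))
a=cv2.resize(d['pixels'][80:260,210:440],None,fx=3.4,fy=3.3,interpolation=cv2.INTER_CUBIC); cv2.imwrite('pics/w1z.png',a)
reg=W[80:260,210:440].reshape(-1,3); reg=reg[np.isfinite(reg).all(1)]
for y0,x0 in [(-144,477),(-130,551),(-115,629)]:
    k=reg[(abs(reg[:,0]-x0)<20)&(abs(reg[:,1]-y0)<13)&(reg[:,2]<230)]; print(x0,len(k),k[:,2].min(),k[:,2].max(),k.mean(0))
    hnd=k[(k[:,2]>150)&(k[:,2]<180)]
    for z in (110,130,150,170): 
        hh=k[abs(k[:,2]-z)<6]; print('   ',z,len(hh),np.median(hh,0).round(1) if len(hh) else '')
```

```text
106 377 403 [ 625.1 -114.3   79.5] 611.6 638.8 med y -114.2
114 373 406 [ 626.4 -119.8   85.9] 608.6 640.9 med y -117.2
122 372 404 [ 622.9 -116.    96.5] 610.3 638.8 med y -115.2
130 375 399 [ 623.3 -120.6  103.5] 615.2 638.1 med y -119.0
138 380 398 [ 625.  -119.7  112.4] 616.9 634.2 med y -119.1
146 382 397 [ 625.3 -120.2  120.9] 618.3 633.0 med y -120.0
154 382 397 [ 625.1 -120.5  129.4] 618.7 632.7 med y -119.9
162 383 398 [ 625.8 -120.2  137.9] 619.0 634.2 med y -120.0
170 383 398 [ 625.2 -119.7  146.5] 618.3 632.7 med y -119.2
178 383 398 [ 625.5 -120.2  154.7] 618.7 633.2 med y -120.1
186 383 399 [ 625.3 -120.4  163. ] 619.0 634.1 med y -119.8
194 384 399 [ 625.6 -119.8  171.3] 619.0 633.3 med y -120.0
202 384 399 [ 625.3 -120.1  179.4] 618.4 632.8 med y -120.0
210 382 401 [ 624.8 -119.7  187.6] 617.2 634.2 med y -119.5
218 384 404 [ 625.  -114.3  196.3] 615.7 635.2 med y -114.5
226 377 409 [ 626.2 -117.9  203.7] 610.4 638.7 med y -116.6
234 376 410 [ 625.3 -118.2  211.6] 610.0 639.9 med y -116.5
242 380 406 [ 622.3 -112.6  219.7] 614.1 635.7 med y -113.6
477 2270 101.37135695096646 226.65143176631645 [ 479.5324626  -145.95359202  162.78171234]
    110 274 [ 478.1 -143.4  109.6]
    130 240 [ 479.8 -146.7  129.3]
    150 182 [ 479.6 -148.1  150.1]
    170 186 [ 480.  -148.1  170.1]
551 1708 123.4732958657637 226.66495359265022 [ 551.69792286 -130.0925872   173.21233235]
    110 0 
    130 207 [ 551.7 -127.5  130.3]
    150 217 [ 551.6 -131.6  150. ]
    170 191 [ 551.8 -132.6  170.1]
629 2836 72.40105469937974 226.6915540701399 [ 624.96190692 -117.7727215   145.89876931]
    110 226 [ 624.9 -119.1  109.4]
    130 179 [ 624.6 -120.   129.8]
    150 188 [ 625.4 -119.9  149.9]
    170 190 [ 625.5 -119.9  169.7]
```

View pics/w1z.png

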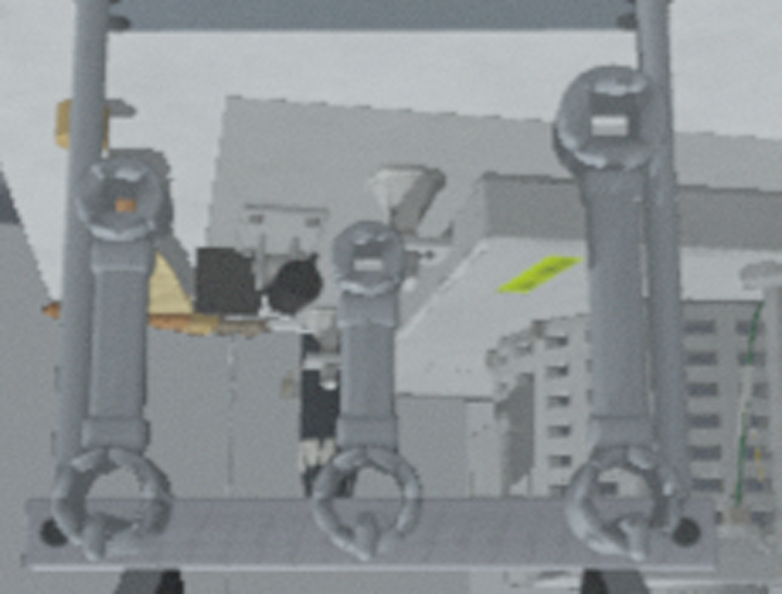

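Run:
```python
from h import *
T=tgt(.19,.35); print(rel(T)); t=T.as_matrix()[:,1]; print(t)
g=np.array([626.3,-124.3,138])+10*t; s=state()['position']
print(((g-90*t)-s)/10, 9*t)
```

```text
[-0.147 -0.029  0.013]
[ 0.17740889 -0.92246798 -0.34289781]
[  8.92997879 -10.29434158  -7.47474754] [ 1.59668003 -8.30221184 -3.08608027]
```

>>> arm_command --increments '[[0.5, [3, -3, -2.5], [-0.05, -0.01, 0]], [0.5, [6, -6.5, -5], [-0.1, -0.02, 0.01]], [0.5, [8.9, -10.3, -7.5], [-0.147, -0.029, 0.013]], [0.5, [8.9, -10.3, -7.5], [-0.147, -0.029, 0.013]], [0.5, [8.9, -10.3, -7.5], [-0.147, -0.029, 0.013]], [0.5, [8.9, -10.3, -7.5], [-0.147, -0.029, 0.013]], [0.5, [8.9, -10.3, -7.5], [-0.147, -0.029, 0.013]]]'

```text
clock: 2.2
position: [612.0, -45.8, 168.1]
orientation: [-0.192, 0.704, -0.054, 0.682]
force: [-0.4, 0.1, -0.1]
gripper_width: 42.5
```

Run:
```python
from h import *
d=grab('wrist','w2'); s=state(); print(s['clock'],s['joint_positions'].round(3),s['position'].round(1),rel(tgt(.19,.35)),s['gripper_width'])
W=pts(d)
reg=W.reshape(-1,3); reg=reg[np.isfinite(reg).all(1)]
for x0,y0 in [(551,-131),(625,-120)]:
    k=reg[(abs(reg[:,0]-x0)<22)&(abs(reg[:,1]-y0)<13)&(reg[:,2]<230)]
    for z in (110,120,130,150,170): 
        hh=k[abs(k[:,2]-z)<4]; 
        if len(hh): print('   ',z,len(hh),np.median(hh,0).round(1),hh.min(0).round(1),hh.max(0).round(1))
```

```text
2.25 [ 0.305  0.44   0.009  1.42  -1.205  1.873] [612.1 -45.9 168.1] [-0.001  0.003 -0.009] 42.67086630670637
    120 24 [ 551.8 -128.   123.8] [ 547.2 -142.   123.1] [ 558.8 -125.2  123.9]
    130 436 [ 552.6 -127.8  130.3] [ 540.3 -143.8  126. ] [ 565.6 -123.4  134. ]
    150 364 [ 553.4 -132.   150. ] [ 543.5 -139.1  146. ] [ 562.7 -129.2  153.9]
    170 298 [ 553.6 -132.6  170.1] [ 545.5 -136.   166.1] [ 561.  -129.3  174. ]
    110 332 [ 625.9 -119.2  110. ] [ 617.2 -126.9  106. ] [ 635.7 -116.6  114. ]
    120 282 [ 626.1 -119.9  120. ] [ 618.7 -124.4  116. ] [ 634.6 -117.3  124. ]
    130 283 [ 626.  -119.9  130. ] [ 618.6 -124.8  126. ] [ 634.4 -117.3  133.6]
    150 288 [ 626.1 -120.   149.9] [ 618.7 -124.4  146.2] [ 634.3 -117.1  153.7]
    170 290 [ 625.8 -119.8  169.9] [ 618.6 -124.8  166. ] [ 634.3 -117.4  174. ]
```

View pics/w2.png

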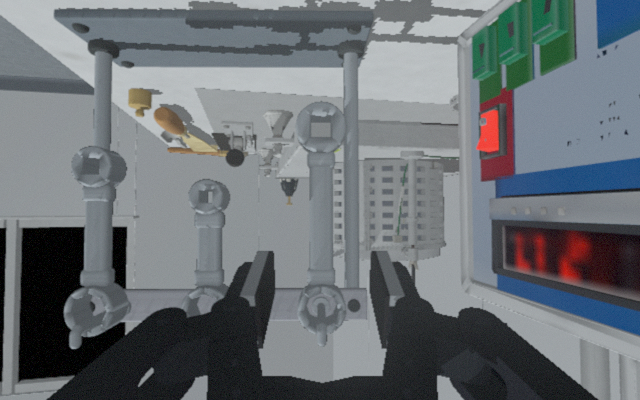

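The key sits centred between the open fingers at (320,125-320). I'll go in, close, then check before lifting.

>>> arm_command --increments '[[0.5, [0.6, -3, -1.1], [0, 0, 0]], [0.5, [1.1, -5.5, -2.1], [0, 0, 0]], [0.5, [1.4, -7.3, -2.8], [0, 0, 0]], [0.5, [1.65, -8.65, -3.3], [0, 0, 0]], [0.5, [1.65, -8.65, -3.3], [0, 0, 0]], [0.5, [1.65, -8.65, -3.3], [0, 0, 0]], [0.3, [1.65, -8.65, -3.3], [0, 0, 0]], [0, [1.65, -8.65, -3.3], [0, 0, 0]], [0, [1.65, -8.65, -3.3], [0, 0, 0]], [0, [1.65, -8.65, -3.3], [0, 0, 0]], [0, [1.65, -8.65, -3.3], [0, 0, 0]], [0, [1.65, -8.65, -3.3], [0, 0, 0]], [0, [1.65, -8.65, -3.3], [0, 0, 0]]]'

```text
clock: 3.55
position: [628.5, -133.9, 134.1]
orientation: [-0.191, 0.704, -0.054, 0.682]
force: [3.1, 3.0, 3.1]
gripper_width: 14.3
```

Run:
```python
from h import *
d=grab('wrist','w3'); s=state(); print(s['clock'],s['joint_positions'].round(3),s['position'].round(1),rel(tgt(.19,.35)),s['gripper_width'],s['force'],s['moment'])
```

```text
3.6 [ 0.155  0.337 -0.194  0.923 -1.219  1.448] [ 628.5 -133.9  134.1] [ 0.     0.002 -0.007] 14.75349503336663 [2.05477094 3.18167869 2.01329493] [0.39140388 0.09403417 0.62608434]
```

View pics/w3.png

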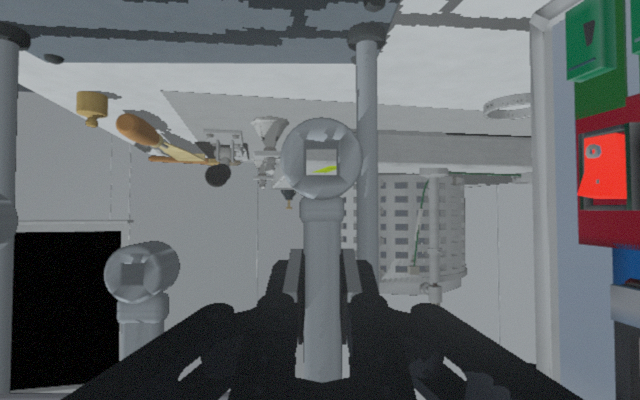

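The grip holds, with the handle between the pads at (322,290). I'll lift 12 mm and check.

>>> arm_command --increments '[[0, [0, 0, 0.4], [0, 0, 0]], [0, [0, 0, 0.8], [0, 0, 0]], [0, [0, 0, 1.2], [0, 0, 0]], [0, [0, 0, 1.2], [0, 0, 0]], [0, [0, 0, 1.2], [0, 0, 0]]]'

```text
clock: 4.1
position: [627.7, -134.4, 145.0]
orientation: [-0.191, 0.705, -0.055, 0.681]
force: [0.2, 0.2, -2.1]
gripper_width: 14.8
```

Run:
```python
from h import *
d=grab('wrist','w4'); s=state(); print(s['clock'],s['position'].round(1),s['gripper_width'],s['force'],s['moment'])
```

```text
4.15 [ 627.7 -134.4  144.9] 14.289175875598575 [ 0.23755457 -0.05556634 -2.84198766] [1.28963906 0.23205143 0.04055782]
```

View pics/w4.png

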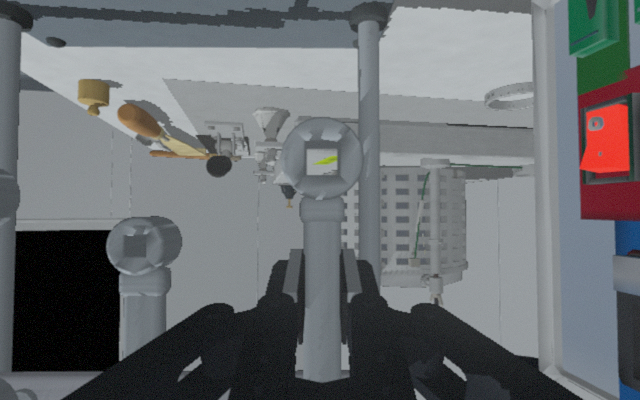

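>>> arm_command --increments '[[0, [0, 0, 0.1], [0, 0, 0]], [0, [-0.15, 0.8, 0.1], [0, 0, 0]], [0, [-0.3, 1.6, 0.1], [0, 0, 0]], [0, [-0.45, 2.4, 0.1], [0, 0, 0]], [0, [-0.6, 3.2, 0.1], [0, 0, 0]], [0, [-0.8, 4.2, 0.1], [0, 0, 0]], [0, [-1.1, 5.5, 0.1], [0, 0, 0]], [0, [-1.5, 8, 0.1], [0, 0, 0]], [0, [-1.9, 10, 0.1], [0, 0, 0]], [0, [-1.9, 10, 0.1], [0, 0, 0]], [0, [-1.9, 10, 0.1], [0, 0, 0]]]'

```text
clock: 5.25
position: [609.4, -33.7, 146.1]
orientation: [-0.191, 0.705, -0.054, 0.681]
force: [0.6, 0.0, -1.6]
gripper_width: 14.5
```

Run:
```python
from h import *
d=grab('wrist','w5'); e=grab('top','top5'); s=state(); print(s['clock'],s['joint_positions'].round(3),s['position'].round(1),s['gripper_width'],s['force'],s['moment'])
a=cv2.resize(e['pixels'][140:260,240:430],None,fx=4.2,fy=4.2,interpolation=cv2.INTER_CUBIC); cv2.imwrite('pics/t5z.png',a)
```

```text
5.35 [ 0.324  0.486  0.021  1.442 -1.199  1.931] [609.  -34.7 146.3] 14.366805375477785 [ 0.2260987   0.0678445  -1.16719525] [1.27797655 0.25469087 0.00444911]
```

View pics/w5.png

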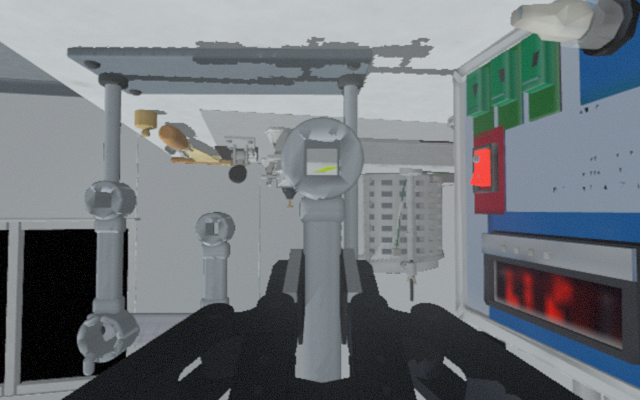

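View pics/t5z.png

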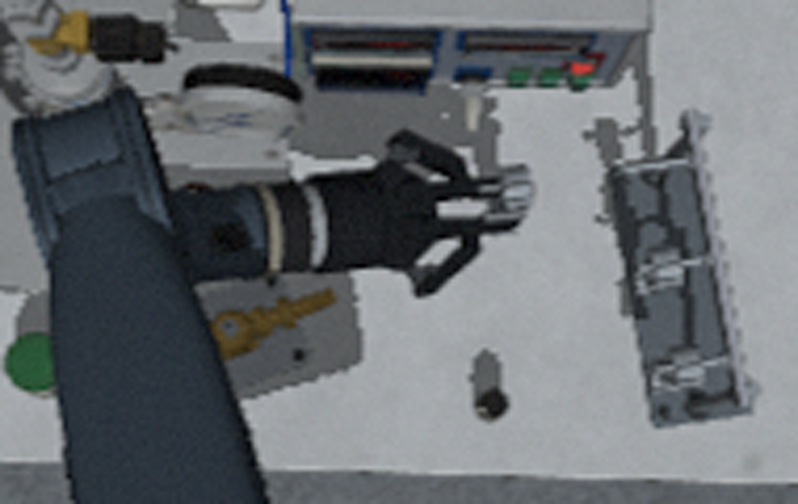

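The key is off its hook and held, with its head at (320,158) in the wrist view. The other two keys still hang. Next I'll check how the key sits in the grip and plan the lay-down.

Run:
```python
from h import *
d=load('w5'); W=pts(d)
R=Rcur(); s=state()['position']
m=np.zeros(W.shape[:2],bool); m[118:380,280:362]=1
P=W[m]; P=P[np.isfinite(P).all(1)]; L=R.inv().apply(P-s)
L=L[(abs(L[:,1])<45)&(abs(L[:,2])<20)]
for x in range(-75,60,10):
    q=L[abs(L[:,0]-x)<4]
    if len(q): print(x,len(q),np.median(q,0).round(1),q[:,2].min().round(1),q[:,2].max().round(1))
```

```text
-65 502 [-62.7   2.    0. ] -11.4 11.9
-55 1364 [-55.1  -0.3   0. ] -16.5 16.4
-45 1208 [-44.4  -4.6   0.5] -16.6 16.3
-35 763 [-36.1  -6.8   0.1] -11.8 12.2
-25 820 [-25.4  -6.2   0.1] -9.3 9.3
-15 945 [-14.1  -9.9   0.1] -13.8 13.6
-5 1461 [ -6.  -14.6  -0.4] -17.8 17.3
5 1064 [  4.9 -17.6   0.1] -8.6 9.4
15 769 [ 14.8 -20.6   0.5] -8.7 9.4
25 790 [ 25.  -24.    0.5] -7.5 8.0
35 592 [ 34.1 -27.3   0.5] -7.5 8.0
```

Run:
```python
from h import *
R=Rcur(); s=state()['position']; b=.345
o=tgt(.19,.35).inv().apply(np.array([626.6,-124.2,87])-np.array([628.5,-133.9,134.1])); print('origin in tool',o)
phi=.19; h=np.array([np.sin(phi),-np.cos(phi),0]); t=-np.cos(b)*np.array([0,0,1])-np.sin(b)*h
T=Rtool(t,[np.cos(phi),np.sin(phi),0]); print('rel',rel(T))
hc=np.array([608,20,15.]) # point 51mm up handle
tcp=hc-T.apply(o+T.inv().apply(51*h)); print(tcp,'origin',tcp+T.apply(o),'tipcorner',(tcp+T.apply([-11,0,0]))[2],(tcp+T.apply([11,0,0]))[2]); print((tcp-s)/10, 'body', tcp-t*73, tcp-t*150)
```

```text
origin in tool [-4.76337503e+01  6.86547041e+00 -3.38767655e-02]
rel [ 1.537  0.301 -0.004]
[607.30593987  23.78826081   5.35134959] origin [598.36819636  70.08221599  15.        ] tipcorner 9.071513040538921 1.6311861410875137
[ -0.17133859   5.85253254 -14.0941861 ] body [ 6.11968556e+02 -4.55810751e-01  7.40498576e+01] [616.88665748 -26.02832459 146.51266748]
```

>>> arm_command --increments '[[0, [0, 3, 0], [0.15, 0.03, 0]], [0, [0, 5.9, 0], [0.3, 0.06, 0]], [0, [-0.2, 5.9, 0], [0.45, 0.09, 0]], [0, [-0.2, 5.9, -1], [0.59, 0.115, 0]], [0, [-0.2, 5.9, -2], [0.74, 0.145, 0]], [0, [-0.2, 5.9, -3], [0.89, 0.174, 0]], [0, [-0.2, 5.9, -4], [1.03, 0.2, 0]], [0, [-0.2, 5.9, -5], [1.17, 0.23, 0]], [0, [-0.2, 5.9, -6], [1.32, 0.26, 0]], [0, [-0.2, 5.9, -6], [1.47, 0.29, 0]], [0, [-0.2, 5.9, -6], [1.537, 0.301, -0.004]], [0, [-0.2, 5.9, -6], [1.537, 0.301, -0.004]], [0, [-0.2, 5.9, -6], [1.537, 0.301, -0.004]], [0, [-0.2, 5.9, -6], [1.537, 0.301, -0.004]]]'

```text
clock: 6.75
position: [606.9, 25.2, 86.8]
orientation: [0.615, -0.46, 0.536, -0.35]
force: [-0.7, 0.7, -2.2]
gripper_width: 14.3
```

Run:
```python
from h import *
d=grab('wrist','w6'); e=grab('top','top6'); s=state(); print(s['clock'],s['joint_positions'].round(3),s['position'].round(1),s['gripper_width'],s['force'],s['moment'])
T=np.array([607.3,23.8,7.4]); print((T-s['position'])/10)
a=cv2.resize(e['pixels'][140:260,240:430],None,fx=4.2,fy=4.2,interpolation=cv2.INTER_CUBIC); cv2.imwrite('pics/t6z.png',a)
```

```text
6.85 [-0.231  0.391  0.173  1.498  0.313  1.124] [606.9  25.9  87.1] 14.579362677351114 [-0.08522593 -0.28263563 -1.98548902] [-0.50162965 -0.14384021  0.03011357]
[ 0.03612566 -0.20510966 -7.96685837]
```

View pics/w6.png

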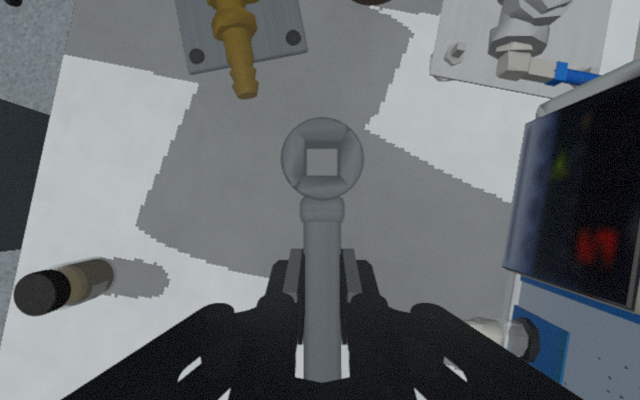

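View pics/t6z.png

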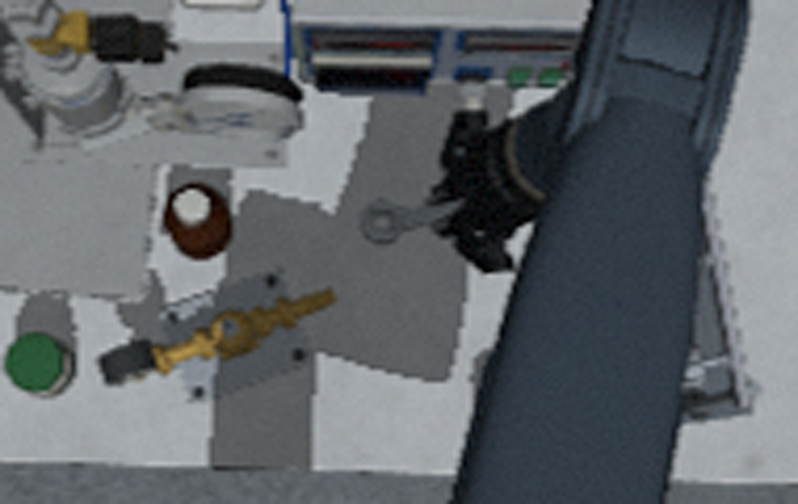

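Run:
```python
from h import *
e=load('top6'); W=pts(e); f=W.reshape(-1,3); f=f[np.isfinite(f).all(1)]
for x in range(440,720,30):
  for y in range(-200,60,20):
    q=f[(abs(f[:,0]-x)<15)&(abs(f[:,1]-y)<10)&(f[:,2]>235)]
    if len(q): print((x,y,int(q[:,2].min()),int(q[:,2].max())),end=' ')
  print()
```

```text
(440, -100, 553, 553) (440, -80, 552, 577) (440, -60, 568, 579) (440, -40, 570, 581) (440, -20, 571, 581) (440, 0, 569, 581) (440, 20, 517, 578) 
(470, -100, 554, 558) (470, -80, 558, 573) (470, -60, 564, 575) (470, -40, 565, 575) (470, -20, 565, 575) (470, 0, 523, 574) (470, 20, 533, 563) 
(500, -100, 541, 560) (500, -80, 554, 566) (500, -60, 556, 569) (500, -40, 558, 570) (500, -20, 556, 570) (500, 0, 517, 567) 
(530, -100, 539, 555) (530, -80, 550, 561) (530, -60, 552, 563) (530, -40, 552, 565) (530, -20, 518, 562) (530, 0, 514, 556) 
(560, -120, 537, 537) (560, -100, 521, 549) (560, -80, 543, 555) (560, -60, 546, 558) (560, -40, 540, 557) (560, -20, 520, 554) 
(590, -120, 538, 547) (590, -100, 533, 547) (590, -80, 535, 551) (590, -60, 536, 550) (590, -40, 235, 547) (590, -20, 237, 539) (590, 0, 235, 278) 
(620, -120, 530, 546) (620, -100, 527, 547) (620, -80, 528, 545) (620, -60, 527, 545) (620, -40, 329, 549) (620, -20, 282, 343) (620, 0, 237, 285) (620, 20, 236, 236) 
(650, -120, 525, 544) (650, -100, 527, 542) (650, -80, 531, 541) (650, -60, 528, 545) (650, -40, 306, 545) (650, -20, 248, 334) (650, 0, 236, 271) 
(680, -120, 497, 531) (680, -100, 514, 529) (680, -80, 515, 533) (680, -60, 513, 539) (680, -40, 388, 539)
```

The key is flat under the gripper and the bench below is free. The forearm underside is well above the rail. I'll lower and release.

>>> arm_command --increments '[[0, [0, -0.2, -3], [0, 0, 0]], [0, [0, -0.2, -5.5], [0, 0, 0]], [0, [0, -0.2, -7], [0, 0, 0]], [0, [0, -0.2, -7.6], [0, 0, 0]], [0, [0, -0.2, -7.9], [0, 0, 0]], [0, [0, -0.2, -7.9], [0, 0, 0]], [0, [0, -0.2, -7.9], [0, 0, 0]]]'

```text
clock: 7.55
position: [608.1, 22.7, 8.7]
orientation: [0.615, -0.459, 0.536, -0.351]
force: [0.1, -0.8, -2.2]
gripper_width: 14.3
```

Run:
```python
from h import *
d=grab('wrist','w7'); s=state(); print(s['clock'],s['position'].round(1),s['gripper_width'],s['force'],s['moment'])
W=pts(d); print(W[150:172:4,322].round(1)); 
R=Rcur()
for (u,v) in [(300,150),(345,150),(322,185),(322,210),(322,240),(322,280),(322,320),(322,360),(250,200)]: print(u,v,W[v,u].round(1))
```

```text
7.6 [608.1  22.6   8.8] 14.276535832180164 [ 0.03026346  0.28112888 -2.31296237] [-0.49016291 -0.09473182 -0.0286585 ]
[[5.978e+02 7.540e+01 1.500e+00]
 [5.981e+02 7.370e+01 2.000e-01]
 [5.985e+02 7.160e+01 1.200e+00]
 [5.989e+02 6.970e+01 1.300e+00]
 [5.992e+02 6.790e+01 7.000e-01]
 [5.996e+02 6.600e+01 1.000e+00]]
300 150 [589.8  69.3  29.1]
345 150 [607.6  72.8  28.5]
322 185 [601.2  57.2  28.3]
322 210 [603.1  47.2  22.3]
322 240 [605.5  35.   23.3]
322 280 [608.7  18.6  22.6]
322 320 [611.8   2.6  23.3]
322 360 [615.  -13.9  22.4]
250 200 [568.3  45.2   0.7]
```

>>> arm_command --increments '[[0, [0, 0, -0.2], [0, 0, 0]], [0, [0, 0, -0.45], [0, 0, 0]], [0, [0, 0, -0.45], [0, 0, 0]], [0.15, [0, 0, -0.45], [0, 0, 0]], [0.25, [0, 0, -0.45], [0, 0, 0]], [0.5, [0, 0, -0.45], [0, 0, 0]], [0.5, [0, 0, -0.45], [0, 0, 0]], [0.5, [0, 0, -0.45], [0, 0, 0]]]'

```text
clock: 8.4
position: [607.0, 22.8, 2.9]
orientation: [0.615, -0.46, 0.537, -0.35]
force: [0.2, -0.3, -0.5]
gripper_width: 42.5
```

Run:
```python
from h import *
d=grab('wrist','w8'); s=state(); print(s['clock'],s['position'].round(1),s['gripper_width'],s['force'],s['moment'])
W=pts(d) 
for (u,v) in [(300,150),(345,150),(322,185),(322,210),(322,240),(322,280),(322,320),(322,360),(250,200)]: print(u,v,W[v,u].round(1))
```

```text
8.45 [606.9  22.9   2.9] 42.68667358512843 [-0.54119151  0.28724675  0.62634213] [-0.34245274 -0.06332408  0.05573659]
300 150 [588.6  69.9  20.8]
345 150 [606.7  73.5  20. ]
322 185 [600.1  57.4  21.6]
322 210 [602.1  47.4  15.8]
322 240 [604.5  35.   15.3]
322 280 [607.7  18.5  15.5]
322 320 [610.8   2.1  15.4]
322 360 [614.  -14.3  14.9]
250 200 [568.1  45.5  -0.6]
```

View pics/w8.png

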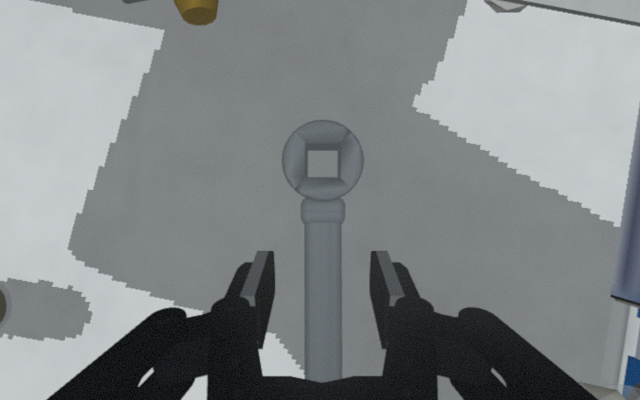

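The key lies flat and free on the bench: head at (322,162), top at about 20.5 mm. I'll back off and look at the cock from above.

Run:
```python
from h import *
d=load('w8'); W=pts(d); s=state()['position']
# key pose: head top ring z~20 , circle in image
P=W.reshape(-1,3); P=P[np.isfinite(P).all(1)]
hd=P[(P[:,2]>17)&(P[:,2]<25)&(abs(P[:,0]-598)<30)&(abs(P[:,1]-70)<30)]
c,r=cv2.minEnclosingCircle(hd[:,:2].astype(np.float32)); print('head',c,r,len(hd))
hn=P[(P[:,2]>12)&(P[:,2]<17.5)&(abs(P[:,0]-608)<25)&(P[:,1]<44)&(P[:,1]>-40)]
m=hn[:,:2].mean(0); u,sv,vt=np.linalg.svd(hn[:,:2]-m); print('handle',m,vt[0],np.arctan2(*(-vt[0][::-1])) )
# hole: bench points within
ho=P[(P[:,2]<5)&(np.hypot(P[:,0]-c[0],P[:,1]-c[1])<12)]; print('hole',ho.mean(0),len(ho))
for v,lab in [(0,'')]:
  for phi in (-.84,):
    T=Rtool([0,0,-1],[np.cos(phi),np.sin(phi),0]); print('rel',rel(T)); print((np.array([470,148,210])-s)/10)
```

```text
head (598.6513671875, 63.33918762207031) 21.310880661010742 4233
handle [609.38447042  11.17116826] [ 0.18854426 -0.98206469] 1.7604759350243508
hole [597.91374232  68.50504113   0.94559374] 793
rel [-0.342  0.116 -1.02 ]
[-13.69461236  12.51365657  20.71315894]
```

>>> arm_command --increments '[[0.5, [0.2, -1.2, 3.3], [0, 0, 0]], [0.5, [0.5, -2.6, 7.5], [0, 0, 0]], [0.5, [0.7, -3.8, 11], [0, 0, 0]], [0.5, [-1.5, -1, 15], [-0.08, 0.03, -0.15]], [0.5, [-5, 3, 18], [-0.12, 0.04, -0.3]], [0.5, [-8, 7, 21], [-0.17, 0.06, -0.45]], [0.5, [-12, 11, 21], [-0.22, 0.08, -0.6]], [0.5, [-13.7, 12.5, 21], [-0.27, 0.09, -0.75]], [0.5, [-13.7, 12.5, 21], [-0.31, 0.1, -0.9]], [0.5, [-13.7, 12.5, 21], [-0.342, 0.116, -1.02]], [0.5, [-13.7, 12.5, 21], [-0.342, 0.116, -1.02]], [0.5, [-13.7, 12.5, 21], [-0.342, 0.116, -1.02]], [0.5, [-13.7, 12.5, 21], [-0.342, 0.116, -1.02]]]'

```text
clock: 9.75
position: [469.9, 147.9, 212.8]
orientation: [0.253, -0.253, 0.661, -0.66]
force: [-0.6, -0.0, -0.0]
gripper_width: 43.0
```

Run:
```python
from h import *
d=grab('wrist','w9'); s=state(); print(s['clock'],s['joint_positions'].round(3),s['position'].round(1),s['gripper_width'],s['force'],s['moment'])
phi=-.84;T=Rtool([0,0,-1],[np.cos(phi),np.sin(phi),0]); print('rel',rel(T))
```

```text
9.8 [ 1.680e-01 -4.000e-02 -2.600e-02  1.585e+00  1.000e-03  2.578e+00] [469.9 147.6 212.8] 42.63703290701144 [-0.09960447 -0.87227788  0.6270125 ] [ 0.02572604  0.01893595 -0.02788155]
rel [-0.001 -0.    -0.001]
```

View pics/w9.png

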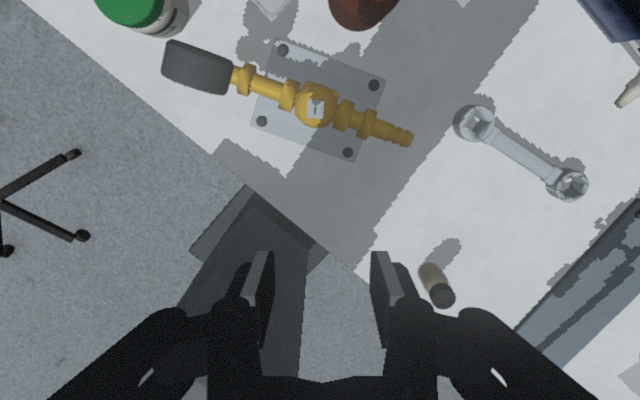

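The wrist view shows the cock from above, with the spindle near (316,107), and the key lying at (475,120)-(567,183). I'll zoom in to measure the spindle and axis.

Run:
```python
from h import *
d=load('w9'); W=pts(d); K=d['mtx']
b=np.array([plane(d,*p,6) for p in [(283,49),(374,85),(348,153),(262,121)]]); print(b.round(1),b.mean(0))
print('yaw', [np.degrees(np.arctan2(*(v[1::-1]))).round(2) for v in (b[1]-b[0],b[2]-b[1],b[3]-b[0],b[2]-b[3])])
P=W[85:130,295:340].reshape(-1,3); P=P[np.isfinite(P).all(1)]
for lo,hi in [(60,68),(68,80),(80,90),(90,100)]:
    q=P[(P[:,2]>lo)&(P[:,2]<hi)]; 
    if len(q): print(lo,hi,len(q),q.mean(0).round(1),cv2.minAreaRect(q[:,:2].astype(np.float32)))
print(W[98:118:2,306:330:3,2].round(0))
a=cv2.resize(d['pixels'][70:145,270:370],None,fx=8,fy=8,interpolation=cv2.INTER_CUBIC); cv2.imwrite('pics/w9z.png',a)
```

```text
[[526.5 246.2   6. ]
 [559.9 162.    6. ]
 [496.2 135.7   6. ]
 [463.  219.6   6. ]] [511.4195807  190.87301233   6.        ]
yaw [np.float64(-68.34), np.float64(-157.57), np.float64(-157.27), np.float64(-68.45)]
60 68 575 [511.9 192.   64.8] ((511.0289611816406, 191.57725524902344), (28.1583194732666, 24.969738006591797), 21.886451721191406)
68 80 12 [515.7 195.1  74.5] ((516.0125732421875, 194.74046325683594), (0.12786108255386353, 10.721272468566895), 37.1371955871582)
80 90 45 [512.5 191.8  88.2] ((510.9433288574219, 191.5706329345703), (11.980253219604492, 11.948765754699707), 37.15226364135742)
90 100 236 [511.3 191.9  94.1] ((511.3590087890625, 191.7863311767578), (11.40949535369873, 11.003616333007812), 41.4290657043457)
[[65. 65. 65. 66. 64. 66. 66. 64.]
 [64. 77. 74. 71. 67. 67. 65. 65.]
 [66. 91. 89. 90. 90. 89. 64. 66.]
 [65. 94. 93. 93. 92. 93. 65. 65.]
 [65. 94. 96. 96. 95. 92. 65. 65.]
 [65. 93. 97. 98. 96. 91. 65. 64.]
 [66. 94. 97. 97. 98. 91. 65. 64.]
 [64. 95. 96. 97. 96. 91. 65. 64.]
 [88. 96. 98. 97. 96. 91. 64. nan]
 [89. 93. 93. 94. 94. 91. 65. 64.]]
```

View pics/w9z.png

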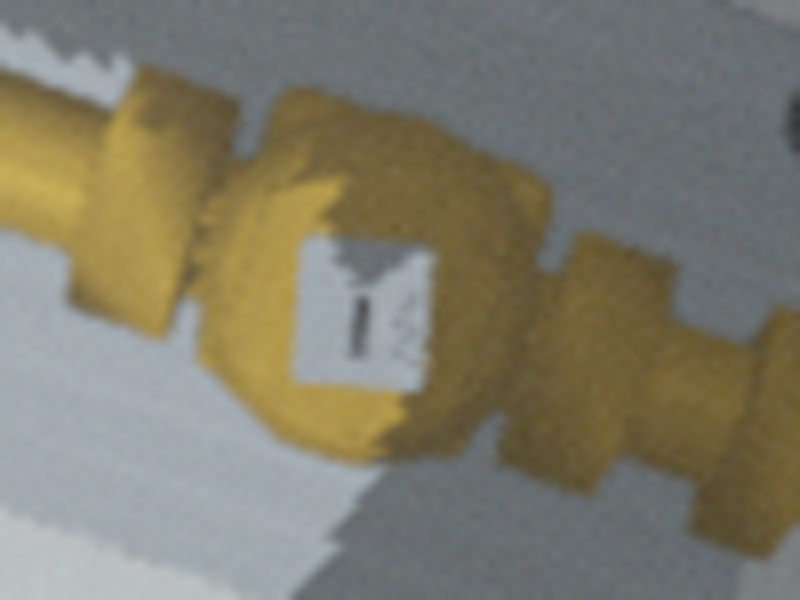

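Run:
```python
from h import *
d=load('w9'); hsv=cv2.cvtColor(d['pixels'],cv2.COLOR_BGR2HSV)
q=np.array([plane(d,270+(x-3.5)/8,70+(y-3.5)/8,88) for x,y in [(303,238),(437,245),(420,390),(293,382)]]); print(q.round(1),q.mean(0))
for i in range(4):
    v=q[(i+1)%4]-q[i]; print(np.degrees(np.arctan2(v[1],v[0])).round(1), np.linalg.norm(v).round(1))
m=((hsv[...,1]<70)).astype(np.uint8); m[:96]=0;m[122:]=0;m[:,:300]=0;m[:,330:]=0
n,l,st,c=cv2.connectedComponentsWithStats(m)
for i in range(1,n):
    if st[i,4]>50:
        ys,xs=np.where(l==i); p=np.array([plane(d,x,y,88)[:2] for x,y in zip(xs,ys)]); print(len(xs),p.mean(0),cv2.minAreaRect(p.astype(np.float32)))
# key re-measure
W=pts(d);P=W.reshape(-1,3); P=P[np.isfinite(P).all(1)]
hn=P[(P[:,2]>12)&(P[:,2]<17.5)&(abs(P[:,0]-608)<25)&(P[:,1]<42)&(P[:,1]>-20)]
mm=hn[:,:2].mean(0); vt=np.linalg.svd(hn[:,:2]-mm)[2]; print('handle',mm,vt[0])
hd=P[(P[:,2]>17.5)&(P[:,2]<25)&(abs(P[:,0]-598)<30)&(P[:,1]>50)&(P[:,1]<100)]; print(cv2.minEnclosingCircle(hd[:,:2].astype(np.float32)),hd.mean(0))
hd=P[(P[:,2]>17.5)&(P[:,2]<25)&(abs(P[:,0]-620)<30)&(P[:,1]<-30)&(P[:,1]>-80)]; print(cv2.minEnclosingCircle(hd[:,:2].astype(np.float32)))
```

```text
[[513.  200.2  88. ]
 [520.7 190.7  88. ]
 [510.  183.1  88. ]
 [502.6 192.4  88. ]] [511.57717827 191.59146168  88.        ]
-50.9 12.3
-144.8 13.1
128.5 11.8
37.2 13.0
324 [511.76033938 191.66486745] ((511.73162841796875, 191.61082458496094), (13.474759101867676, 12.708337783813477), 37.01908493041992)
handle [608.80554359  11.52562982] [ 0.20738099 -0.97826025]
((598.29345703125, 68.01052856445312), 17.49936866760254) [597.77259303  68.76957122  20.67638567]
((621.5352172851562, -49.57954025268555), 16.83933448791504)
```

>>> arm_command --increments '[[0.45, [3, -3, 0], [0, 0, 0.15]], [0.45, [6, -6, -2], [0, 0, 0.3]], [0.45, [9, -9, -5], [0, 0, 0.45]], [0.45, [12, -12, -8], [0, 0, 0.6]], [0.45, [14.05, -14, -11], [0, 0, 0.75]], [0.45, [14.05, -14, -13], [0, 0, 0.9]], [0.45, [14.05, -14, -13], [0, 0, 1.037]], [0.45, [14.05, -14, -13], [0, 0, 1.037]], [0.45, [14.05, -14, -13], [0, 0, 1.037]], [0.45, [14.05, -14, -13], [0, 0, 1.037]]]'

```text
clock: 10.8
position: [611.1, 7.6, 84.0]
orientation: [0.547, -0.546, 0.448, -0.449]
force: [0.0, 0.5, 1.4]
gripper_width: 38.3
```

Run:
```python
from h import *
d=grab('wrist','w10'); s=state(); print(s['clock'],s['joint_positions'].round(3),s['position'].round(1),s['gripper_width'])
phi=.197;T=Rtool([0,0,-1],[np.cos(phi),np.sin(phi),0]); print('rel',rel(T))
W=pts(d);P=W.reshape(-1,3); P=P[np.isfinite(P).all(1)]
hn=P[(P[:,2]>12)&(P[:,2]<17.5)&(abs(P[:,0]-608)<25)&(P[:,1]<42)&(P[:,1]>-20)]
mm=hn[:,:2].mean(0); vt=np.linalg.svd(hn[:,:2]-mm)[2]; print('handle',mm,vt[0],len(hn))
hd=P[(P[:,2]>17.5)&(P[:,2]<25)&(abs(P[:,0]-598)<30)&(P[:,1]>48)&(P[:,1]<100)]; print(cv2.minEnclosingCircle(hd[:,:2].astype(np.float32)),hd.mean(0))
```

```text
10.85 [-0.097  0.285  0.074  1.358 -0.     1.278] [611.1   7.8  84. ] 38.50114698865959
rel [0.    0.002 0.002]
handle [608.95611789  12.16966271] [ 0.20438331 -0.97889093] 2296
((598.1726684570312, 67.4488525390625), 16.99615478515625) [598.09083875  67.91652281  20.7518357 ]
```

View pics/w10.png

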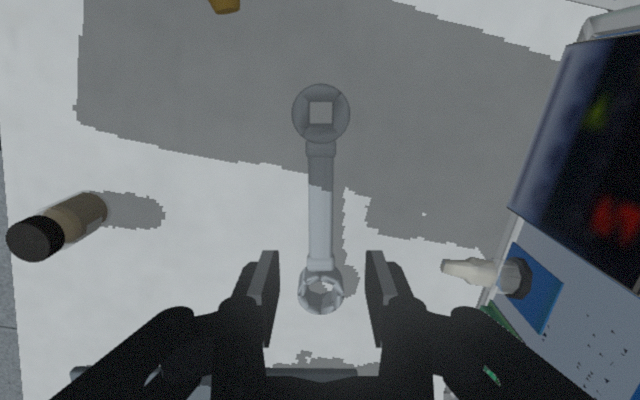

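The key lies centred between the fingers, with its head at (321,113) and eye at (321,290). I'll descend and grip.

>>> arm_command --increments '[[0.45, [-0.1, 0, -3.5], [0, 0, 0]], [0.45, [-0.1, 0, -6], [0, 0, 0]], [0.45, [-0.1, 0, -7.5], [0, 0, 0]], [0.45, [-0.1, 0, -8.1], [0, 0, 0]], [0.45, [-0.1, 0, -8.2], [0, 0, 0]], [0.45, [-0.1, 0, -8.2], [0, 0, 0]], [0.2, [-0.1, 0, -8.2], [0, 0, 0]], [0, [-0.1, 0, -8.2], [0, 0, 0]], [0, [-0.1, 0, -8.2], [0, 0, 0]], [0, [-0.1, 0, -8.2], [0, 0, 0]], [0, [-0.1, 0, -8.2], [0, 0, 0]], [0, [-0.1, 0, -8.2], [0, 0, 0]]]'

```text
clock: 12.05
position: [610.9, 7.6, 2.7]
orientation: [0.547, -0.546, 0.448, -0.449]
force: [0.3, 0.2, 5.5]
gripper_width: 14.2
```

Run:
```python
from h import *
d=grab('wrist','w11'); s=state(); print(s['clock'],s['joint_positions'].round(3),s['position'].round(1),s['gripper_width'],s['force'])
```

```text
12.1 [-0.097  0.334 -0.032  1.202 -0.     1.277] [610.8   7.6   2.7] 14.325287560286123 [0.46827895 0.07815045 6.04760343]
```

View pics/w11.png

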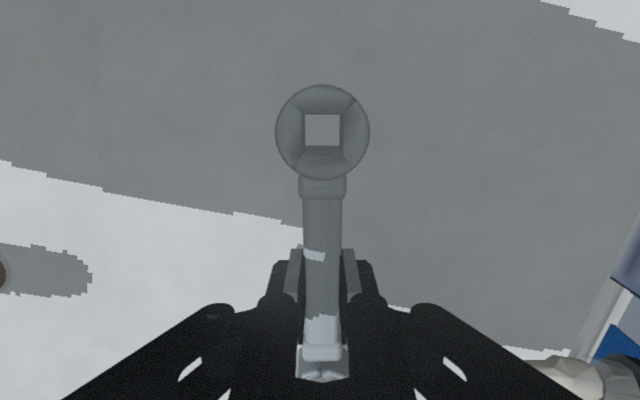

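>>> arm_command --increments '[[0, [0, 0, 3], [0, 0, 0]], [0, [0, 0, 7], [0, 0, 0]], [0, [0, 0, 11], [0, 0, 0]], [0, [-1, 1, 15], [0, 0, -0.14]], [0, [-4, 4, 15.5], [0, 0, -0.28]], [0, [-7, 7, 15.5], [0, 0, -0.42]], [0, [-10, 10, 15.5], [0, 0, -0.56]], [0, [-13, 13, 15.5], [0, 0, -0.7]], [0, [-14.84, 14.64, 15.5], [0, 0, -0.84]], [0, [-14.84, 14.64, 15.5], [0, 0, -0.98]], [0, [-14.84, 14.64, 15.5], [0, 0, -1.113]], [0, [-14.84, 14.64, 15.5], [0, 0, -1.113]], [0, [-14.84, 14.64, 15.5], [0, 0, -1.113]], [0, [-14.84, 14.64, 15.5], [0, 0, -1.113]]]'

```text
clock: 13.5
position: [461.0, 154.0, 155.4]
orientation: [0.227, -0.228, 0.67, -0.669]
force: [0.8, -0.6, -2.5]
gripper_width: 14.0
```

Run:
```python
from h import *
d=grab('wrist','w12'); s=state(); print(s['clock'],s['joint_positions'].round(3),s['position'].round(1),s['gripper_width'],s['force'])
a=cv2.resize(d['pixels'][60:260,220:420],None,fx=3,fy=3,interpolation=cv2.INTER_CUBIC); cv2.imwrite('pics/w12z.png',a)
W=pts(d);R=Rcur(); P=W[60:300,250:400].reshape(-1,3); P=P[np.isfinite(P).all(1)]; P=P[P[:,2]>140]
L=R.inv().apply(P-s['position'])
for x in range(-85,20,8):
    q=L[(abs(L[:,0]-x)<4)&(abs(L[:,2])<20)]
    if len(q): print(x,len(q),np.median(q,0).round(1),q[:,2].min().round(1),q[:,2].max().round(1))
hd=P[(L[:,0]<-40)]; print(cv2.minEnclosingCircle(hd[:,:2].astype(np.float32)),hd.mean(0))
```

```text
13.55 [ 0.184 -0.056 -0.155  1.473  0.     2.67 ] [461.  154.  155.5] 13.961438618219592 [ 0.1362184  -0.24144786 -1.76156166]
-77 793 [-75.2 -17.8   0.5] -11.6 12.3
-69 1678 [-69.6 -17.9   0.5] -16.0 16.8
-61 1361 [-61.  -17.8   7.3] -16.4 17.4
-53 1783 [-53.6 -17.8   0.5] -15.8 16.7
-45 861 [-45.4 -16.8   0.5] -10.5 11.6
-37 839 [-37.4 -12.8   0.5] -8.9 9.6
-29 748 [-29.1 -12.3   0.2] -7.6 8.3
-21 706 [-21.1 -12.4   0.6] -7.6 8.4
-13 2615 [-10.5 -22.7   0.2] -19.9 19.9
-5 1662 [ -6.3 -15.8  -0.2] -20.0 20.0
3 590 [  2.9 -12.4   0.6] -6.7 7.5
11 205 [  8.4 -12.4   0.6] -6.7 7.5
((507.1490478515625, 189.5821075439453), 20.220745086669922) [509.11422343 190.33089499 172.34987224]
```

View pics/w12z.png

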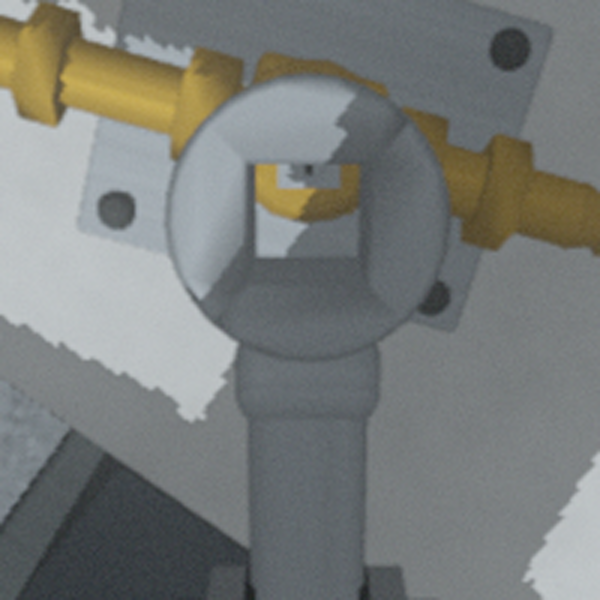

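Run:
```python
from h import *
d=load('w12'); s=state()['position']; W=pts(d);R=Rcur(); L=R.inv().apply((W-s).reshape(-1,3)).reshape(W.shape)
m=(L[...,1]<-15)&(L[...,1]>-21)&(L[...,0]<-44)&(L[...,0]>-90)&(abs(L[...,2])<20)
q=L[m]; c,r=cv2.minEnclosingCircle(q[:,[0,2]].astype(np.float32)); print('head tool xz',c,r)
# by contour ray on top plane
mm=m.astype(np.uint8); cs,_=cv2.findContours(mm,cv2.RETR_CCOMP,cv2.CHAIN_APPROX_NONE)
for k in cs:
    if len(k)>40:
        p=np.array([plane(d,u,v,s[2]+17.8) for u,v in k[:,0]]); l=R.inv().apply(p-s); print(len(k),cv2.minEnclosingCircle(l[:,[0,2]].astype(np.float32)),cv2.minAreaRect(l[:,[0,2]].astype(np.float32)))
o=np.array([c[0],-7.8,c[1]]); ow=s+R.apply(o); print('origin world',ow, 'handle az',np.degrees(np.arctan2(*R.as_matrix()[:2,0][::-1])))
# spindle seen thru hole: zoom px (310,175)
print('shift',(np.array([511.6,191.7])-ow[:2])/10)
```

```text
head tool xz (-61.35304260253906, 0.4836015999317169) 17.064054489135742
269 ((-61.57717514038086, 0.4464837908744812), 16.846935272216797) ((-61.491973876953125, 0.4872589111328125), (33.33039474487305, 33.36955261230469), 0.07239629328250885)
153 ((-61.729103088378906, 0.3949463367462158), 9.594579696655273) ((-61.705257415771484, 0.4939761161804199), (14.389802932739258, 14.325987815856934), 0.07396312057971954)
origin world [509.98873885 190.97606535 163.28501288] handle az -142.44756505654243
shift [0.16112611 0.07239346]
```

The head is level and aligned, with the spindle visible through the hole. I'll shift 1.6 and 0.7 mm and go down to just above the spindle.

>>> arm_command --increments '[[0, [0.16, 0.07, -1.5], [0, 0, 0]], [0, [0.16, 0.07, -3.5], [0, 0, 0]], [0, [0.16, 0.07, -5], [0, 0, 0]], [0, [0.16, 0.07, -5], [0, 0, 0]], [0, [0.16, 0.07, -5], [0, 0, 0]], [0, [0.16, 0.07, -5], [0, 0, 0]]]'

```text
clock: 14.15
position: [463.5, 155.0, 107.0]
orientation: [0.228, -0.227, 0.67, -0.67]
force: [0.5, 0.3, -1.5]
gripper_width: 14.3
```

Run:
```python
from h import *
d=grab('wrist','w13'); s=state(); print(s['clock'],s['position'].round(1),s['gripper_width'],s['force'])
a=cv2.resize(d['pixels'][70:190,250:400],None,fx=5,fy=5,interpolation=cv2.INTER_CUBIC); cv2.imwrite('pics/w13z.png',a)
p=s['position']; o=p+Rcur().apply([-61.6,-7.8,.48]); print(o)
```

```text
14.2 [463.7 155.  107.2] 14.457404437803767 [-0.92408775  0.75911662 -1.93613527]
[512.80657094 192.12141999 115.08328814]
```

View pics/w13z.png

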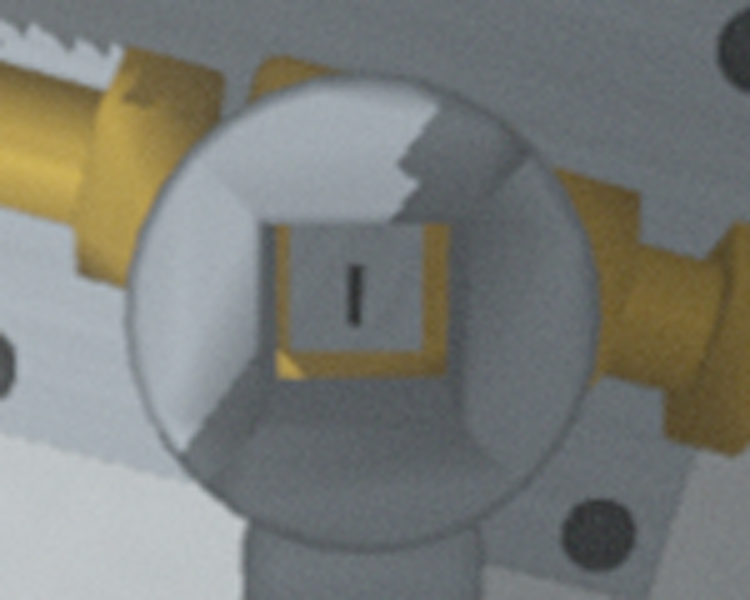

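The view shows the spindle inside the hole opening with its sides parallel, centred at about (355,300) of the zoom. I'll push down in stages.

>>> arm_command --increments '[[0, [-0.1, -0.03, -0.8], [0, 0, 0]], [0, [-0.1, -0.03, -1.5], [0, 0, 0]], [0, [-0.1, -0.03, -2.2], [0, 0, 0]], [0, [-0.1, -0.03, -2.8], [0, 0, 0]], [0, [-0.1, -0.03, -2.8], [0, 0, 0]]]'

```text
clock: 14.7
position: [460.9, 154.5, 76.3]
orientation: [0.227, -0.228, 0.67, -0.669]
force: [0.0, -0.9, -1.2]
gripper_width: 13.9
```

Run:
```python
from h import *
s=state(); print(s['clock'],s['position'].round(1),s['gripper_width'],s['force'],s['moment'])
p=s['position']; o=p+Rcur().apply([-61.6,-7.8,.48]); print(o)
```

```text
14.7 [460.9 154.5  76.3] 13.91483849459156 [ 0.02675733 -0.92825411 -1.23931735] [-0.04399629  0.06475754 -0.01088329]
[510.12094313 191.58580586  84.04291703]
```

>>> arm_command --increments '[[0, [0.1, 0, -0.4], [0, 0, 0]], [0, [0.1, 0, -0.8], [0, 0, 0]], [0, [0.1, 0, -1.1], [0, 0, 0]], [0, [0.1, 0, -1.1], [0, 0, 0]]]'

```text
clock: 15.1
position: [462.6, 154.5, 66.7]
orientation: [0.227, -0.227, 0.67, -0.669]
force: [-0.7, -0.4, -0.9]
gripper_width: 14.0
```

Run:
```python
from h import *
d=grab('wrist','w14');s=state(); print(s['clock'],s['joint_positions'].round(3),s['position'].round(1),s['gripper_width'],s['force'],s['moment'])
p=s['position']; R=Rcur(); o=p+R.apply([-61.6,-7.8,.48]); print(o)
W=pts(d); L=R.inv().apply((W-p).reshape(-1,3)); 
q=L[(L[:,0]<-44)&(L[:,0]>-80)&(abs(L[:,2])<17)&(L[:,1]>-21)&(L[:,1]<-14)]; print('head top world z',p[2]-np.median(q[:,1]))
a=cv2.resize(d['pixels'][70:190,250:400],None,fx=5,fy=5,interpolation=cv2.INTER_CUBIC); cv2.imwrite('pics/w14z.png',a)
```

```text
15.15 [ 0.185 -0.019 -0.297  1.293  0.     2.672] [462.7 154.6  66.8] 14.159226373144797 [-0.04873609  0.30028032 -1.71236047] [-0.04877492  0.02608759 -0.01892944]
[511.83664581 191.70820368  74.63217058]
head top world z 84.78484877909855
```

View pics/w14z.png

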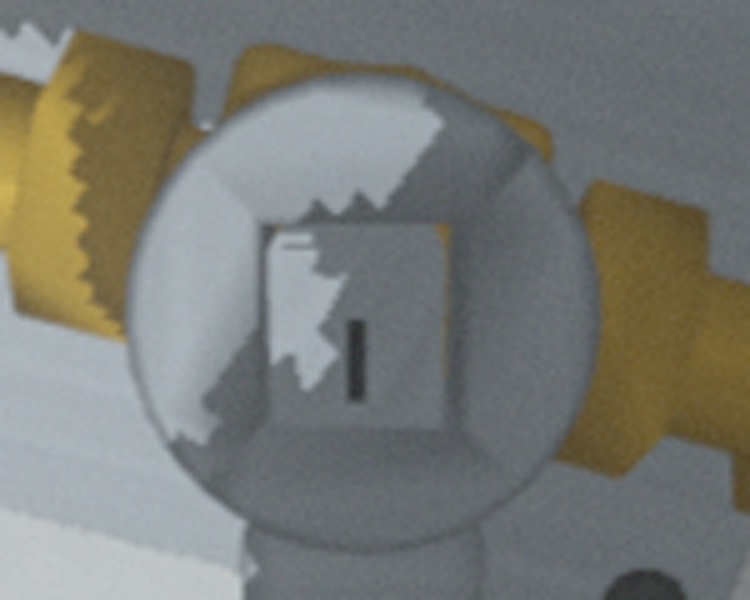

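>>> arm_command --increments '[[0, [0, 0, -0.1], [0, 0, 0]], [0, [0, 0, -0.2], [0, 0, 0]], [0, [0, 0, -0.2], [0, 0, 0]]]'

```text
clock: 15.45
position: [462.8, 154.5, 65.7]
orientation: [0.227, -0.227, 0.67, -0.67]
force: [-3.6, -1.2, 4.1]
gripper_width: 14.4
```

```bash
cat > st.py <<'E'
from h import *
s=state(); print(s['clock'],s['joint_positions'].round(3),s['position'].round(1),s['gripper_width'].round(1),s['force'].round(1),s['moment'].round(2))
p=s['position']; R=Rcur(); o=p+R.apply([-61.6,-7.8,.48]); print('origin',o.round(1),'handle az',np.degrees(np.arctan2(*R.as_matrix()[:2,0][::-1])).round(2))
E
python3 st.py
```

```text
Traceback (most recent call last):
  File "st.py", line 2, in <module>
    s=state(); print(s['clock'],s['joint_positions'].round(3),s['position'].round(1),s['gripper_width'].round(1),s['force'].round(1),s['moment'].round(2))
                                                                                     ^^^^^^^^^^^^^^^^^^^^^^^^
AttributeError: 'float' object has no attribute 'round'
```

```bash
sed -i "s/s\['gripper_width'\].round(1)/round(s['gripper_width'],1)/" st.py; python3 st.py
python3 - <<'E'
from h import *
p=state()['position']; R=Rcur(); v=-R.apply([-61.6,0,.48])/10
for a in np.arange(.1,1.51,.1):
    w=Ro.from_rotvec([0,0,a]).apply(v)-v; print([0,[round(w[0],2),round(w[1],2),0],[0,0,round(a,2)]],end=', ')
E
```

```text
15.45 [ 0.185 -0.019 -0.299  1.29   0.     2.672] [462.8 154.5  65.7] 14.4 [-3.6 -1.2  4.1] [-0.12  0.47  0.04]
origin [511.9 191.6  73.5] handle az -142.5
[0, [np.float64(0.4), np.float64(-0.47), 0], [0, 0, np.float64(0.1)]], [0, [np.float64(0.84), np.float64(-0.9), 0], [0, 0, np.float64(0.2)]], [0, [np.float64(1.32), np.float64(-1.29), 0], [0, 0, np.float64(0.3)]], [0, [np.float64(1.83), np.float64(-1.62), 0], [0, 0, np.float64(0.4)]], [0, [np.float64(2.38), np.float64(-1.9), 0], [0, 0, np.float64(0.5)]], [0, [np.float64(2.95), np.float64(-2.13), 0], [0, 0, np.float64(0.6)]], [0, [np.float64(3.55), np.float64(-2.29), 0], [0, 0, np.float64(0.7)]], [0, [np.float64(4.15), np.float64(-2.4), 0], [0, 0, np.float64(0.8)]], [0, [np.float64(4.77), np.float64(-2.45), 0], [0, 0, np.float64(0.9)]], [0, [np.float64(5.38), np.float64(-2.43), 0], [0, 0, np.float64(1.0)]], [0, [np.float64(5.99), np.float64(-2.35), 0], [0, 0, np.float64(1.1)]], [0, [np.float64(6.59), np.float64(-2.22), 0], [0, 0, np.float64(1.2)]], [0, [np.float64(7.18), np.float64(-2.02), 0], [0, 0, np.float64(1.3)]], [0, [np.float64(7.74), np.float64(-1.76), 0], [0, 0, np.float64(1.4)]], [0, [np.float64(8.27), np.float64(-1.46), 0], [0, 0, np.float64(1.5)]],
```

The key is seated: contact force felt, origin at about 73.5 mm. I'll turn in stages, watching the force.

>>> arm_command --increments '[[0, [0.4, -0.47, 0], [0, 0, 0.1]], [0, [0.84, -0.9, 0], [0, 0, 0.2]], [0, [1.32, -1.29, 0], [0, 0, 0.3]], [0, [1.83, -1.62, 0], [0, 0, 0.4]], [0, [2.38, -1.9, 0], [0, 0, 0.5]], [0, [2.38, -1.9, 0], [0, 0, 0.5]]]'

```text
clock: 16.05
position: [486.4, 135.5, 65.5]
orientation: [0.386, -0.386, 0.593, -0.592]
force: [-3.9, -1.0, 5.5]
gripper_width: 14.2
```

```bash
python3 st.py
```

```text
16.05 [ 1.380e-01  2.700e-02 -2.540e-01  1.291e+00  1.000e-03  2.126e+00] [486.4 135.5  65.5] 14.2 [-3.9 -1.   5.5] [-0.    0.68  0.1 ]
origin [511.8 191.6  73.3] handle az -113.88
```

>>> arm_command --increments '[[0, [0.57, -0.23, 0], [0, 0, 0.1]], [0, [1.17, -0.39, 0], [0, 0, 0.2]], [0, [1.77, -0.5, 0], [0, 0, 0.3]], [0, [2.39, -0.55, 0], [0, 0, 0.4]], [0, [3.0, -0.53, 0], [0, 0, 0.5]], [0, [3.61, -0.45, 0], [0, 0, 0.6]], [0, [4.21, -0.32, 0], [0, 0, 0.7]], [0, [4.21, -0.32, 0], [0, 0, 0.7]]]'

```text
clock: 16.85
position: [528.8, 132.8, 65.5]
orientation: [0.566, -0.565, 0.425, -0.424]
force: [-2.5, -0.1, 5.3]
gripper_width: 14.1
```

```bash
python3 st.py; python3 -c "
from h import *
d=grab('wrist','w15')"
```

```text
16.85 [ 0.123  0.129 -0.145  1.297  0.     1.411] [528.8 132.8  65.5] 14.1 [-2.5 -0.1  5.3] [0.12 0.59 0.11]
origin [512.1 192.   73.4] handle az -73.8
```

View pics/w15.png

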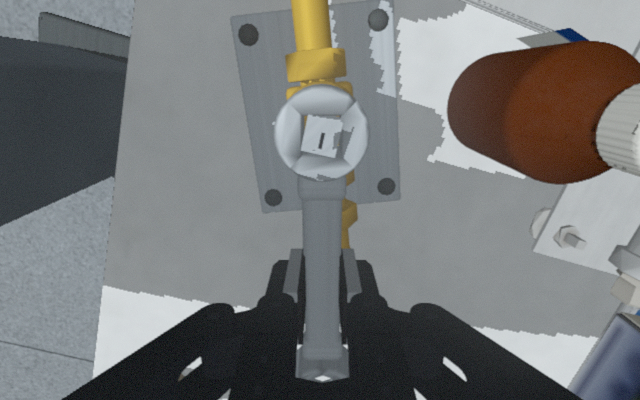

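>>> arm_command --increments '[[0, [0.3, 0.1, 0], [0, 0, 0.05]], [0, [0.59, 0.2, 0], [0, 0, 0.1]], [0, [0.88, 0.33, 0], [0, 0, 0.15]], [0, [1.15, 0.46, 0], [0, 0, 0.2]], [0, [1.15, 0.46, 0], [0, 0, 0.2]]]'

```text
clock: 17.4
position: [540.0, 137.3, 65.5]
orientation: [0.605, -0.605, 0.366, -0.366]
force: [-2.9, 0.2, 4.3]
gripper_width: 14.2
```

```bash
python3 st.py
```

```text
17.4 [ 0.129  0.159 -0.111  1.3    0.     1.218] [540.  137.3  65.5] 14.2 [-2.9  0.2  4.3] [ 0.    0.77 -0.01]
origin [511.9 192.1  73.4] handle az -62.41
```

>>> arm_command --increments '[[0, [0.14, 0.07, 0], [0, 0, 0.025]], [0, [0.27, 0.15, 0], [0, 0, 0.05]], [0, [0.4, 0.22, 0], [0, 0, 0.075]], [0, [0.4, 0.22, 0], [0, 0, 0.075]]]'

```text
clock: 17.8
position: [544.0, 139.5, 65.5]
orientation: [0.618, -0.618, 0.344, -0.343]
force: [-3.6, -0.7, 4.2]
gripper_width: 14.2
```

```bash
python3 st.py
```

```text
17.8 [ 0.131  0.17  -0.099  1.302  0.     1.146] [544.  139.5  65.5] 14.2 [-3.6 -0.7  4.2] [0.04 0.79 0.01]
origin [511.8 192.1  73.3] handle az -58.12
```

>>> arm_command --increments '[[0, [0.13, 0.08, 0], [0, 0, 0.025]], [0, [0.26, 0.17, 0], [0, 0, 0.05]], [0, [0.26, 0.17, 0], [0, 0, 0.05]]]'

```text
clock: 18.1
position: [546.5, 141.2, 65.5]
orientation: [0.627, -0.626, 0.328, -0.328]
force: [-2.4, 0.0, 5.4]
gripper_width: 14.1
```

```bash
python3 st.py; python3 -c "
from h import *
d=grab('wrist','w16')
a=cv2.resize(d['pixels'][70:190,250:400],None,fx=5,fy=5,interpolation=cv2.INTER_CUBIC); cv2.imwrite('pics/w16z.png',a)"
```

```text
18.1 [ 0.134  0.178 -0.09   1.303  0.     1.098] [546.5 141.2  65.5] 14.1 [-2.4  0.   5.4] [ 0.08  0.78 -0.04]
origin [511.8 192.1  73.3] handle az -55.25
```

View pics/w16z.png

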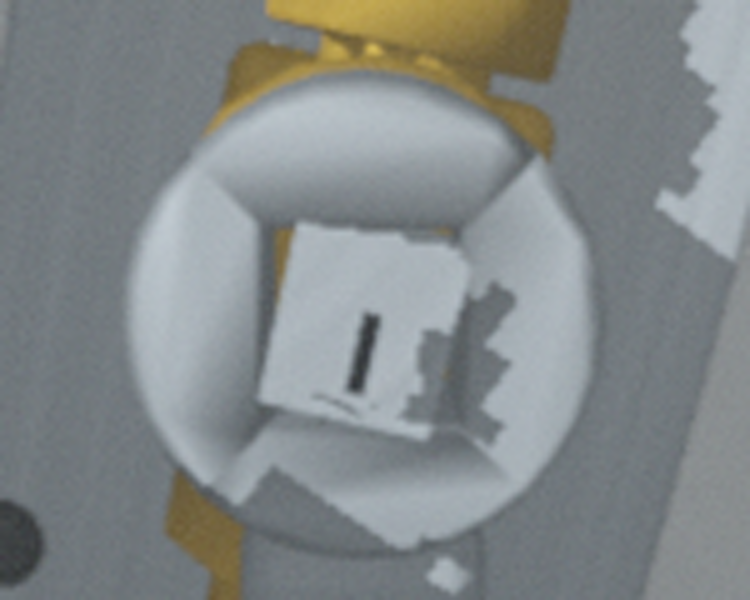

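>>> arm_command --increments '[[0, [0.13, 0.09, 0], [0, 0, 0.025]], [0, [0.25, 0.18, 0], [0, 0, 0.05]], [0, [0.25, 0.18, 0], [0, 0, 0.05]]]'

```text
clock: 18.45
position: [548.9, 142.9, 65.5]
orientation: [-0.634, 0.635, -0.312, 0.312]
force: [-2.7, -0.3, 6.0]
gripper_width: 14.1
```

```bash
python3 st.py; python3 -c "
from h import *
d=grab('wrist','w17')
a=cv2.resize(d['pixels'][70:190,250:400],None,fx=5,fy=5,interpolation=cv2.INTER_CUBIC); cv2.imwrite('pics/w17z.png',a)"
```

```text
18.45 [ 0.136  0.185 -0.082  1.304  0.     1.051] [548.9 142.9  65.5] 14.1 [-2.7 -0.3  6. ] [ 0.02  0.92 -0.18]
origin [511.7 192.   73.4] handle az -52.41
```

View pics/w17z.png

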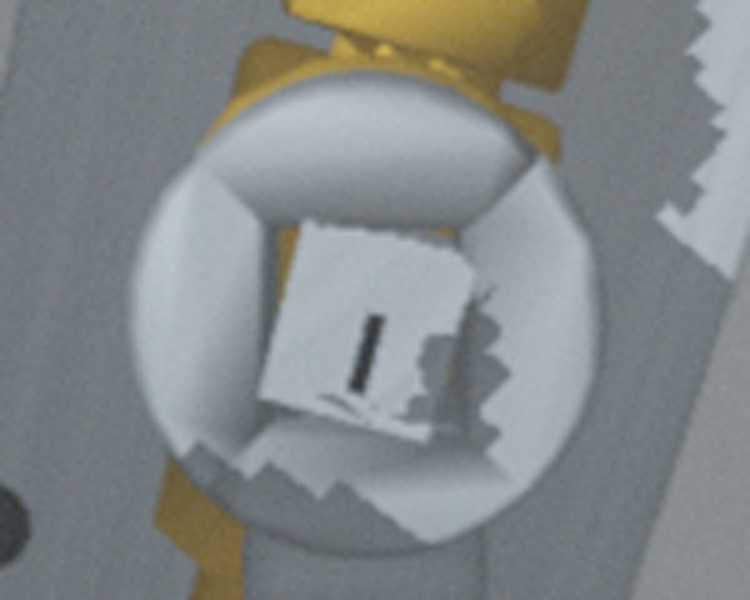

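```bash
cat > slot.py <<'E'
from h import *
import sys
def slot(tag,R=None):
    d=load(tag); g=cv2.cvtColor(d['pixels'],cv2.COLOR_BGR2GRAY).astype(float)
    sub=cv2.resize(g[125:155,310:335],None,fx=8,fy=8,interpolation=cv2.INTER_CUBIC)
    m=(sub<110).astype(np.uint8); n,l,st,c=cv2.connectedComponentsWithStats(m)
    best=None
    for i in range(1,n):
        if st[i,0]>0 and st[i,1]>0 and st[i,0]+st[i,2]<200 and st[i,1]+st[i,3]<240 and st[i,4]>200:
            ys,xs=np.where(l==i); p=np.array([plane(d,310+(x-3.5)/8,125+(y-3.5)/8,96)[:2] for x,y in zip(xs[::4],ys[::4])])
            mm=p.mean(0); vt=np.linalg.svd(p-mm)[2][0]; print(tag,st[i],'slot az',(np.degrees(np.arctan2(vt[1],vt[0]))%180).round(1))
for t in sys.argv[1:]: slot(t)
E
python3 slot.py w14 w15 w16 w17
```

```text
w14 [ 37  75  25  29 345] slot az 71.7
w14 [  24  140   40   67 1024] slot az 12.8
w15 [  70   65   47  124 2776] slot az 93.3
w16 [  77   64   49  124 2972] slot az 111.0
w17 [  79   65   54  124 2950] slot az 112.2
```

>>> arm_command --increments '[[0, [0.13, 0.09, 0], [0, 0, 0.025]], [0, [0.24, 0.19, 0], [0, 0, 0.05]], [0, [0.24, 0.19, 0], [0, 0, 0.05]]]'

```text
clock: 18.8
position: [550.9, 144.6, 65.5]
orientation: [-0.642, 0.642, -0.297, 0.296]
force: [-4.2, -0.9, 6.1]
gripper_width: 14.3
```

```bash
python3 st.py; python3 -c "
from h import *
d=grab('wrist','w18')
a=cv2.resize(d['pixels'][70:190,250:400],None,fx=5,fy=5,interpolation=cv2.INTER_CUBIC); cv2.imwrite('pics/w18z.png',a)"; python3 slot.py w18
```

```text
18.8 [ 0.139  0.192 -0.074  1.306 -0.     1.005] [550.9 144.6  65.5] 14.3 [-4.2 -0.9  6.1] [-0.05  1.04 -0.32]
origin [511.4 191.8  73.3] handle az -49.59
w18 [  86   65   59  123 3053] slot az 112.6
```

The slot has stopped at 112.6° even though the hand kept turning. That matches the stop at the cock's yaw of 22.1° plus 90°. I'll ease back within the play, release and rise.

>>> arm_command --increments '[[0, [-0.24, -0.19, 0], [0, 0, -0.05]], [0, [-0.24, -0.19, 0], [0, 0, -0.05]], [0.1, [-0.24, -0.19, 0], [0, 0, -0.05]], [0.3, [-0.24, -0.19, 0], [0, 0, -0.05]], [0.4, [-0.24, -0.19, 0], [0, 0, -0.05]], [0.4, [-0.24, -0.19, 0], [0, 0, -0.05]], [0.4, [-0.24, -0.19, 0], [0, 0, -0.05]], [0.4, [-0.24, -0.19, 2], [0, 0, -0.05]], [0.4, [-0.24, -0.19, 5], [0, 0, -0.05]], [0.4, [-0.24, -0.19, 9], [0, 0, -0.05]], [0.4, [-0.24, -0.19, 12], [0, 0, -0.05]], [0.4, [-0.24, -0.19, 12], [0, 0, -0.05]], [0.4, [-0.24, -0.19, 12], [0, 0, -0.05]]]'

```text
clock: 20.15
position: [550.1, 142.8, 185.8]
orientation: [0.635, -0.634, 0.311, -0.312]
force: [-1.1, 1.2, -0.2]
gripper_width: 34.4
```

```bash
python3 st.py
python3 - <<'E'
from h import *
d=grab('wrist','w19')
W=pts(d);P=W.reshape(-1,3); P=P[np.isfinite(P).all(1)]
hd=P[(np.hypot(P[:,0]-511.7,P[:,1]-191.9)<18)&(P[:,2]>76)&(P[:,2]<90)]; print('head',np.median(hd[:,2]),cv2.minEnclosingCircle(hd[:,:2].astype(np.float32)))
for a in range(-75,-45,5): pass
hn=P[(np.hypot(P[:,0]-511.7,P[:,1]-191.9)<100)&(np.hypot(P[:,0]-511.7,P[:,1]-191.9)>30)&(P[:,2]>70)&(P[:,2]<86)&(P[:,1]<175)&(P[:,0]>510)]
m=hn.mean(0); vt=np.linalg.svd(hn-m)[2][0]; print('handle',m,vt,np.degrees(np.arctan2(vt[1],vt[0])))
ey=P[(np.hypot(P[:,0]-511.7,P[:,1]-191.9)>105)&(np.hypot(P[:,0]-511.7,P[:,1]-191.9)<137)&(P[:,2]>65)&(P[:,2]<95)]; print('eye z',np.median(ey,0),len(ey))
E
```

```text
20.15 [ 0.136  0.153  0.121  1.537 -0.     1.048] [550.1 142.8 185.8] 34.4 [-1.1  1.2 -0.2] [-0.02  0.   -0.02]
origin [512.7 191.8 193.6] handle az -52.27
head 85.02615971791293 ((511.79144287109375, 191.12966918945312), 17.445676803588867)
handle [549.46732422 140.09401154  77.97944842] [ 0.6002517  -0.79959834 -0.01844972] -53.10475276652545
eye z [587.78064226  98.16777007  81.13401659] 1340
```

View pics/w19.png

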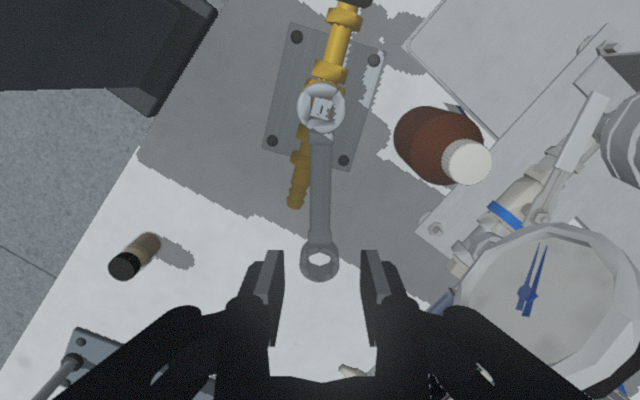

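Run:
```python
from h import *
for tag,(r0,r1,c0,c1),z in [('w13',(115,145,310,332),96),('w19',(95,122,308,336),96)]:
    d=load(tag); g=cv2.cvtColor(d['pixels'],cv2.COLOR_BGR2GRAY)
    a=cv2.resize(g[r0:r1,c0:c1],None,fx=16,fy=16,interpolation=cv2.INTER_CUBIC); cv2.imwrite(f'pics/{tag}s.png',a)
    for th in (70,90,110):
        n,l,st,c=cv2.connectedComponentsWithStats((a<th).astype(np.uint8))
        for i in range(1,n):
            if 600<st[i,4]<15000:
                ys,xs=np.where(l==i); p=np.array([plane(d,c0+(x-7.5)/16,r0+(y-7.5)/16,z)[:2] for x,y in zip(xs[::9],ys[::9])]); vt=np.linalg.svd(p-p.mean(0))[2][0]
                print(tag,th,st[i],p.mean(0).round(1),(np.degrees(np.arctan2(vt[1],vt[0]))%180).round(1))
d=load('w19'); a=cv2.resize(d['pixels'][75:145,280:365],None,fx=8,fy=8,interpolation=cv2.INTER_CUBIC); cv2.imwrite('pics/w19z.png',a)
```

```text
w13 70 [ 158  133   38  184 5740] [511.2 191.5] 36.1
w13 90 [ 150  124   58  204 9911] [511.2 191.6] 36.3
w13 110 [319  91  33  35 819] [516.2 190. ] 172.4
w13 110 [  86  111   40   59 1121] [511.7 194.3] 68.1
w13 110 [  69  163   53   62 1416] [510.4 193.7] 77.4
w13 110 [ 49 208  51  47 792] [509.3 193.6] 86.1
w13 110 [   0  250  108   82 3329] [507.6 193.2] 135.4
w19 90 [  46   74   29  140 2022] [504.  190.6] 119.6
w19 90 [ 194  183   43  107 1472] [511.2 191.5] 110.4
w19 90 [ 346  187   58  187 3975] [517.6 193.8] 118.8
w19 90 [  22  344   98   41 2208] [509.4 183.7] 36.2
w19 110 [ 189  176   53  121 3019] [511.3 191.5] 109.9
```

View pics/w19z.png

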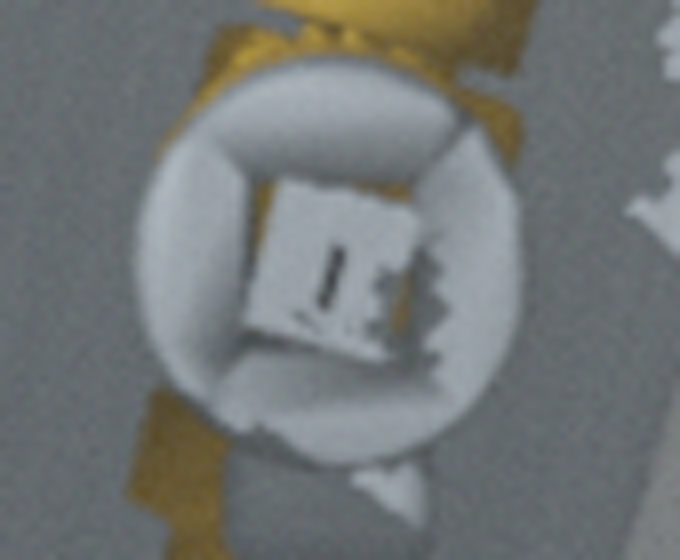

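Run:
```python
from h import *
e0=load('top0'); e=grab('top','top20'); d=grab('scene','scene20')
a=cv2.resize(e['pixels'][140:260,240:430],None,fx=4.2,fy=4.2,interpolation=cv2.INTER_CUBIC); cv2.imwrite('pics/t20z.png',a)
a=cv2.resize(d['pixels'][150:310,220:430],None,fx=3.8,fy=3.75,interpolation=cv2.INTER_CUBIC); cv2.imwrite('pics/s20z.png',a)
diff=cv2.absdiff(load('scene0')['pixels'],d['pixels']).max(2)
for n,x,y in [('scene',load('scene0'),d),('top',e0,e)]:
    for im in (x,y):
        hs=cv2.cvtColor(im['pixels'],cv2.COLOR_BGR2HSV); r=((hs[...,0]<14)|(hs[...,0]>172))&(hs[...,1]>110)&(hs[...,2]<150)&(hs[...,2]>20)
        r=r.astype(np.uint8)
        if n=='scene': r[:, :280]=0;r[:,305:]=0;r[:170]=0;r[210:]=0
        else: r[:,:275]=0;r[:,300:]=0;r[:175]=0;r[205:]=0
        M=cv2.moments(r,True); print(n,M['m00'],M['m10']/max(M['m00'],1),M['m01']/max(M['m00'],1))
```

```text
scene 206.0 292.95631067961165 193.25728155339806
scene 168.0 293.05357142857144 191.66666666666666
top 118.0 287.3898305084746 194.47457627118644
top 21.0 280.57142857142856 192.52380952380952
```

View pics/s20z.png

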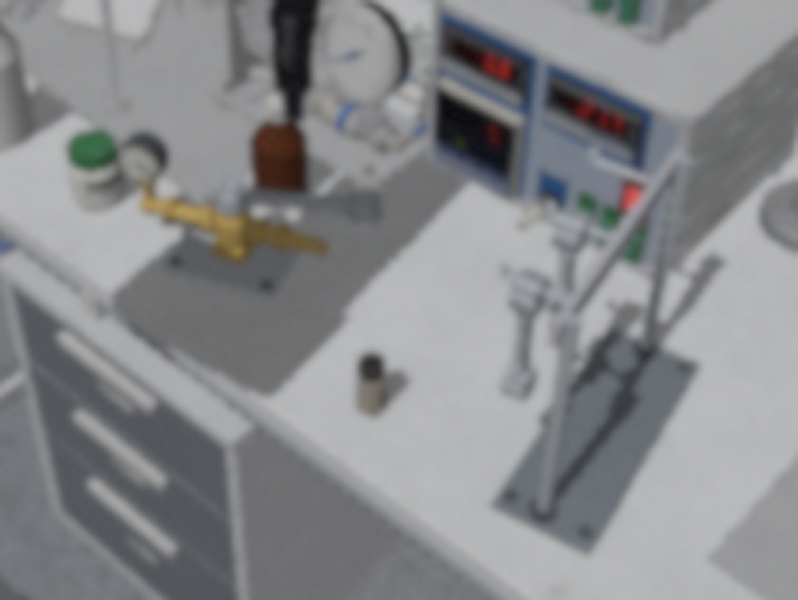

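View pics/t20z.png

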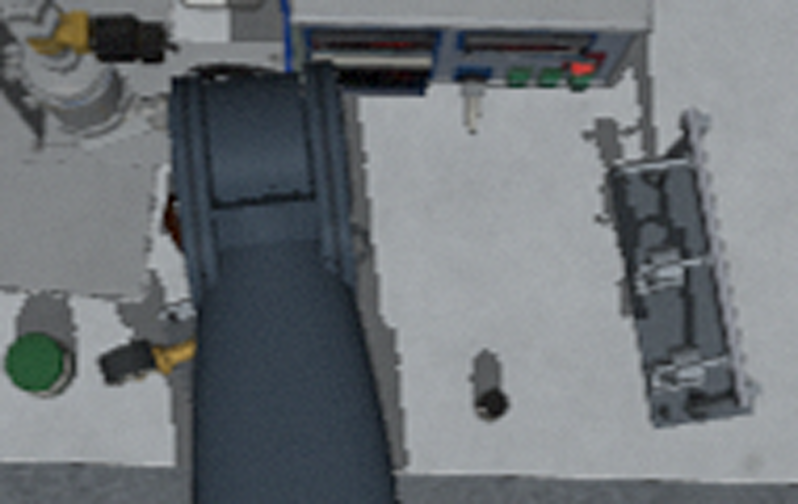

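The scene view shows the key on the cock, the bottle unmoved at (278,165), the vial and jar in place, and the two other keys still hanging. I'll take one closer look at the spindle mark, well above the handle.

>>> arm_command --increments '[[0.4, [0, 0, -3], [0, 0, 0]], [0.4, [0, 0, -6], [0, 0, 0]], [0.4, [0, 0, -7.5], [0, 0, 0]], [0.4, [0, 0, -7.5], [0, 0, 0]], [0.4, [0, 0, -7.5], [0, 0, 0]], [0.4, [0, 0, -7.5], [0, 0, 0]]]'

```text
clock: 20.9
position: [550.3, 142.9, 111.5]
orientation: [0.635, -0.634, 0.311, -0.312]
force: [0.9, -0.2, 0.3]
gripper_width: 34.3
```

Run:
```python
from h import *
d=grab('wrist','w21'); s=state(); print(s['clock'],s['position'],s['force'].round(1))
u,v=proj(d,[511.5,191.6,96])[0]; print(u,v); c0,r0=int(u)-14,int(v)-14
g=cv2.cvtColor(d['pixels'],cv2.COLOR_BGR2GRAY); a=cv2.resize(g[r0:r0+28,c0:c0+28],None,fx=16,fy=16,interpolation=cv2.INTER_CUBIC)
for th in (70,80,90,100,110):
    n,l,st,c=cv2.connectedComponentsWithStats((a<th).astype(np.uint8))
    for i in range(1,n):
        if 600<st[i,4]<15000:
            ys,xs=np.where(l==i); p=np.array([plane(d,c0+(x-7.5)/16,r0+(y-7.5)/16,96)[:2] for x,y in zip(xs[::9],ys[::9])]); vt=np.linalg.svd(p-p.mean(0))[2][0]
            print(th,st[i],p.mean(0).round(1),(np.degrees(np.arctan2(vt[1],vt[0]))%180).round(1))
# pipe axis direction from brass
d=load('w9'); hs=cv2.cvtColor(d['pixels'],cv2.COLOR_BGR2HSV); m=(hs[...,0]>15)&(hs[...,0]<32)&(hs[...,1]>100); m[:60]=0;m[150:]=0;m[:,:225]=0;m[:,420:]=0
W=pts(d); P=W[m]; P=P[np.isfinite(P).all(1)]; P=P[P[:,2]>20]; r=np.hypot(P[:,0]-511.6,P[:,1]-191.7); P=P[r>25]
# top of tube ridge
mm=P[:,:2].mean(0); vt=np.linalg.svd(P[:,:2]-mm)[2][0]; print('pipe az',np.degrees(np.arctan2(vt[1],vt[0]))%180)
```

```text
20.95 [550.47504299 142.87774459 111.76861923] [ 0.3 -0.1  0.3]
321.0338837367988 121.87953900530569
70 [ 201  169   48  152 1644] [511.2 191.6] 111.9
80 [ 196  166   56  161 2952] [511.3 191.5] 112.1
90 [ 193  162   61  168 3991] [511.3 191.5] 111.9
100 [   0    0   32  165 3012] [503.7 191.7] 123.2
100 [ 190  159   66  175 4963] [511.3 191.4] 112.1
100 [ 393  220   55  228 5902] [517.7 192.6] 122.8
100 [   0  389   76   33 1720] [509.7 184.7] 32.7
110 [   0    0   42  175 4431] [503.8 191.8] 120.7
110 [ 188  156   71  181 5947] [511.3 191.4] 112.2
110 [ 381  212   67  236 9776] [517.5 192.6] 122.4
110 [   0  385   92   43 2804] [509.9 184.7] 32.9
pipe az 112.41889021977028
```

The slot is at 112.0° and the pipe axis at 112.4°, so the cock is fully open. I'll withdraw clear and check again.

>>> arm_command --increments '[[0.4, [0, 0, 4], [0, 0, 0]], [0.4, [0, 0, 8], [0, 0, 0]], [0.4, [0, 0, 12], [0, 0, 0]], [0.4, [-3, -4, 15], [0, 0, 0]], [0.4, [-6, -8, 17], [0, 0, 0]], [0.4, [-8, -12, 17], [0, 0, 0]], [0.4, [-8, -12, 17], [0, 0, 0]], [0.4, [-8, -12, 17], [0, 0, 0]], [0.4, [-8, -12, 17], [0, 0, 0]]]'

```text
clock: 21.85
position: [469.8, 23.1, 280.4]
orientation: [0.635, -0.635, 0.311, -0.312]
force: [0.4, -0.2, 0.8]
gripper_width: 34.0
```

Run:
```python
from h import *
e=grab('top','top22'); d=grab('scene','scene22'); s=state(); print(s['clock'],s['position'],s['joint_velocities'].round(3))
a=cv2.resize(e['pixels'][140:260,180:460],None,fx=2.8,fy=2.8,interpolation=cv2.INTER_CUBIC); cv2.imwrite('pics/t22z.png',a)
ticket.job_done()
```

```text
21.95 [469.61077428  23.64204392 279.49503983] [ 0.008  0.007 -0.004  0.003 -0.001 -0.003]
the job is handed in; nothing more can be done
```

View pics/t22z.png

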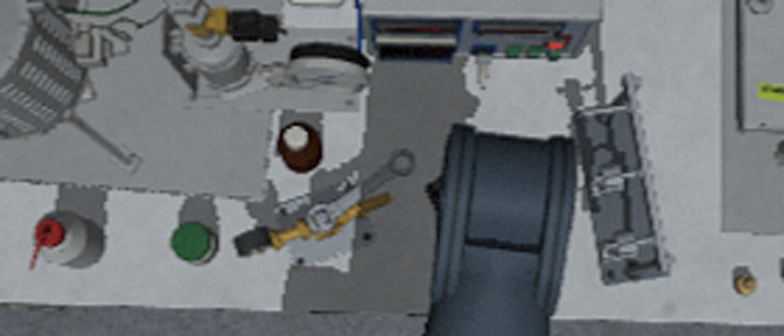

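The cock is fully open, and its key is sitting right down on the spindle. I unhooked the longest key from the far hook, laid it flat on the free bench top and let go. Then I took a fresh grip, seated it on the spindle, turned it anticlockwise to the stop, released it and withdrew. The job was handed in at about 22 s.

**Opening:** the mark on the spindle measures 112.0° against a pipe axis of 112.4°, which is fully open within measuring error. The turning resistance rose from about 0.2 to about 0.6 N m at the stop.

**Seating:** the key's head top reads 85 mm where 84 is expected. The eye end sags to about 81 mm, so the key is tilted slightly.

**Disagreements:** the handle stands about 15° ahead of the spindle, more than the 0.15 rad (8.6°) of play the task describes. One coarser, farther look put the mark at about 110°, but the close-up gave 112°.

**Surroundings:**
- The other two keys are on their hooks in the scene view after the turn.
- The bottles, jar and weight look undisturbed in the last top view.
- The arm hides the vial in that last view; it was in place in the top and scene views just before.
- The arm is clear of everything.

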